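# Clear the stitching bench back into its holders

### The job

Clear the bench after stitching: stand each thread spool upright in the well of the thread stand whose felt matches its thread, red in red and cream in cream, and lay the oilstone flat between the end stops of its holder. Lay the edge tool and the scratch awl in the tool rest, one in each pair of notches, with the handle in the wide notch and the blade in the narrow one. Leave the wax block and the brown wood block where they are.

Things in the scene. Friction and masses are not known exactly. Their poses are not given: they have to be found in the camera images.
- red_spool: loose wooden thread spool wound with RED thread, red label on its top, standing upright; 40 mm diameter, 50 mm tall, flanges (9 mm thick, 40 mm across) at foot and top and a 20 mm waist between, about 50 g; origin at the centre of its underside, z up
- linen_spool: loose wooden thread spool wound with CREAM (linen) thread, cream label on its top, standing upright; 40 mm diameter, 52 mm tall, shaped like the red one; origin at the centre of its underside, z up
- oilstone: loose oilstone, a flat bar pale tan above and black below, lying flat; 42 mm (x) by 110 mm (y) by 18 mm (z), about 240 g; origin at the centre of its underside, y along its length; either end may point either way
- edge_tool: loose edge tool, BROWN wooden handle, lying flat, 160 mm long (y), 25 wide, 27 high. Handle at y=-10 to +80 mm, 24 mm thick, axis 14 mm above the underside; ferrule y=-20 to -8; steel shank, 8 mm wide, y=-80 to -19. Best gripped across x at about y=+22. Origin under the middle of its length, z up; handle end roughly towards the robot
- scratch_awl: loose scratch awl, PALE YELLOW wooden handle, lying flat, 149 mm long (y), 24 wide, 26 high. Handle at y=-6 to +75 mm, 24 mm thick, axis 13 mm above the underside; ferrule y=-16 to -3; steel spike, 4 mm, y=-75 to -14. Best gripped across x at about y=+22. Origin under the middle of its length, z up; handle end roughly towards the robot
- thread_stand: pale wooden block fixed to the bench, 84 mm (x) by 156 mm (y) by 24 mm high, origin at the centre of its underside, z up. Two round wells in its top, 56 mm across and 12 mm deep (floor 12 mm above the origin): the one with the RED felt centred at x = 0, y = +37 mm, the one with the CREAM felt at x = 0, y = -37 mm
- tool_rest: fixed wooden rest, 146 (x) by 132 mm (y), origin under its centre, -x side roughly to the robot. Two rails along y: front at x=-58 with WIDE notches (40 mm; floor z=34, rail top 48), rear at x=+47 with NARROW notches (22 mm; floor z=26, top 37); notch pairs at y=+32 and -32. A tool lies along x, its +y (handle) to the rest's -x, origin over x=0, about z=29; fingers fit between the rails
- stone_holder: dark wooden stone holder fixed to the bench, 64 mm (x) by 170 mm (y), black rubber face on top at z = 14 mm, an end stop at each end rising to z = 26 mm, 126 mm clear between them along y; sides open. The stone lies on the rubber, centred, its length along the holder's y, either end first. Origin at the centre of the underside, z up
- wax_block: bystander: loose block of pale beeswax, 32 x 48 x 22 mm, origin at the centre of its underside; leave it alone
- wood_block: bystander: loose brown hardwood block, 45 x 90 x 38 mm, lying near the front edge of the bench; origin at the centre of its underside; leave it alone

How it is judged:
By the outcome, as a careful person would: the job done as asked, in the order asked, and still so for the second after the job is handed in, with the robot touching nothing.
It also fails if it takes over 118 s, if anything falls off the work surface, if the arm or the gripper's body presses on something with over 40 N, if the wrist force passes 120 N, or if a joint passes its speed limit or range.

### The arm

A 7-joint arm with a two-finger parallel gripper is mounted at the origin on a cart in front of the work surface, level with it; the furniture and walls round the work are solid. World frame = base frame: x ahead of the robot, y to its left, z up, the work surface at z = 0. Lengths are in m, angles in rad, forces in N, time in s.
With the tool pointing down it reaches from about 0.4 to 0.85 m from the base axis. Payload 10.4 kg.
Tool frame: the origin (TCP) lies at the very end of the fingers, on their centre line; the grasp point (between the pads) lies 19 mm behind it (r.pinch_z is the distance from the TCP to the grasp point, in m); z points along the fingers, y is the line along which they close (so a half turn about z gives the same grasp; the last joint's range is limited). The gripper opens to 87 mm and grips with 3 to 60 N. Pads are 19 mm wide; open, the fingers measure 117 mm over their backs; the gripper's body (75 mm by 190 mm) begins 51 mm behind the grasp point.
Start: joints at [-0.023, 0.332, -0.065, 1.46, 0.022, 1.35, -0.088], TCP at [0.625, 0, 0.223] pointing down, gripper open.
Joint ranges: [-2.6, 2.6], [-0.5, 2.12], [-1.47, 1.34], [0.16, 2.42], [-1.27, 4.41], [0.06, 2.06], [-2.6, 2.6]. Speed limits (rad/s): [2.22, 2.22, 2.79, 2.79, 3.14, 3.14, 3.14].

### API

Orientations are given as a unit quaternion [x, y, z, w].
In Python, from bench import r, camera gives the robot as it stands. The module is installed in compiled form; this text tells all that it offers.
- The arm moves only by the shell command python3 -m pendant 'ROWS' [FORCE]. ROWS is JSON, a list of rows, each an object with "dp": the shift along the tool's x, y, z as a fraction of full scale, a list of three; "rotation": the turn, a rotation vector about the tool's x, y, z as a fraction of full scale, a list of three; "jaw": the opening, from 0 (shut) to 1 (fully open). A call has 1 to 8 rows; each row is the pose to reach, as a shift and turn from the pose commanded when the call began, along the tool's axes at that moment, turning the shorter way round; what a row does not reach only later rows make up. Full scale, the value 1, is 0.15 m for a shift and 2 pi rad for a turn. A row lasts 1/8 s, in which the tool goes at most 62.5 mm and 10.7 degrees, less where a joint would pass 70% of its speed; a pose out of reach is approached as far as the arm can. A call with a number of a shift or a turn outside -1 to 1 is refused whole. A call with a gripper value outside its range is refused whole. The fingers move at their own pace and stop on an object; FORCE is the grip in N (left out, the last holds). Time passes only in rows, so rows that repeat a pose let the fingers close. It gives the time, the measured TCP pose, the force, the opening and the grip force at its end, in the units of the state.
- r.read_state(): the state, without advancing time (a new reading comes with each control period).
- camera(name): name is "scene" or "side" or "wrist"; returns a dict with "image" (400x640x3 uint8, red, green, blue), "z_map" (400x640 float32, m along the optical axis (not along the pixel's ray), 0 where there is no reading), "mtx" (3x3 intrinsics, pixels), "distortion" ([k1, k2, p1, p2, k3] as OpenCV has them; the pictures are not rectified), "T" (4x4, takes a point from camera to world coordinates). Camera axes: x right, y down, z forward; pixel columns grow to the right and rows downward; lengths in m; the calibration is good to about 2 mm. A picture is of the moment at which its call begins.
- r.close_job(): hands the job in; it is judged then, once.
The state is a dict: "time": time; "joint_positions": joint angles; "joint_vel": joint speeds; "joint_torque": joint torques, N m; "ee_pos": TCP position; "eef_rot": TCP orientation; "ft_force": force on the tool from outside, world axes, zero at the start; "torque": the same for the moment, N m; "width": finger opening in m; "grip_force": force on a finger pad.
Only numpy, scipy, OpenCV 4.12 (cv2) and the standard library are available. Lean on these libraries where they do the work, as an engineer would, in place of code of your own. Each camera call takes 0.05 s, during which the arm holds its last target. There are 200 camera calls.

## Working session

There is one attempt and no reset: what is moved stays moved. The work goes in short steps, Python scripts to look and compute and a shell command to move; the robot and the scene stay as the last step left them, time stands still between calls to the robot, and variables do not carry over. Pictures are saved under pics/ and viewed, at most 14 in all, crops included, and the job is handed in when it is done.

```bash
mkdir -p pics; cat > h.py <<'E'
import numpy as np,cv2,json
from scipy.spatial.transform import Rotation as R
from bench import r,camera
def save(n,f):
    c=camera(n); cv2.imwrite(f'pics/{f}.png',c['image'][:,:,::-1]); np.savez(f'pics/{f}.npz',**{k:np.array(c[k]) for k in ('z_map','mtx','distortion','T','image')}); return c
def load(f): return dict(np.load(f'pics/{f}.npz'))
def ray(c,u,v):
    p=cv2.undistortPoints(np.array([[[u,v]]],float),c['mtx'],c['distortion'])[0,0]
    d=c['T'][:3,:3]@np.array([p[0],p[1],1]); return c['T'][:3,3],d
def atz(c,u,v,z):
    o,d=ray(c,u,v); return o+d*(z-o[2])/d[2]
def pix(c,u,v):  # from depth map (median 3x3)
    a=c['z_map'][int(v)-1:int(v)+2,int(u)-1:int(u)+2]; a=a[a>0]
    o,d=ray(c,u,v); return o+d*np.median(a) if len(a) else None
def cloud(c):
    h,w=c['z_map'].shape; v,u=np.mgrid[:h,:w]
    p=cv2.undistortPoints(np.stack([u,v],-1).reshape(-1,1,2).astype(float),c['mtx'],c['distortion'])[:,0]
    d=np.c_[p,np.ones(len(p))]*c['z_map'].reshape(-1,1)
    return (d@c['T'][:3,:3].T+c['T'][:3,3]).reshape(h,w,3)
E
python3 - <<'E'
from h import *
s=r.read_state(); print(s['time'],s['ee_pos'],R.from_quat(s['eef_rot']).as_matrix().round(3),s['width'],r.pinch_z)
ims=[]
for n in('scene','side','wrist'):
    c=save(n,n+'0'); print(n,c['T'].round(3).tolist(),c['mtx'][0,0])
E
```

```text
0.0 [6.24601419e-01 1.31888715e-05 2.21764153e-01] [[-0.     1.    -0.001]
 [ 1.     0.    -0.   ]
 [-0.    -0.001 -1.   ]] 0.08692380202659802 0.0187
scene [[0.992, 0.099, -0.083, 0.581], [0.128, -0.824, 0.552, -0.735], [-0.014, -0.558, -0.829, 1.033], [0.0, 0.0, 0.0, 1.0]] 421.3762029097525
side [[0.924, -0.187, 0.334, 0.095], [-0.383, -0.417, 0.825, -1.0], [-0.015, -0.89, -0.456, 0.548], [0.0, 0.0, 0.0, 1.0]] 489.4636289213743
wrist [[1.0, 0.0, -0.001, 0.625], [0.0, -0.967, -0.254, 0.069], [-0.001, 0.254, -0.967, 0.384], [0.0, 0.0, 0.0, 1.0]] 341.4948182726403
```

View pics/scene0.png

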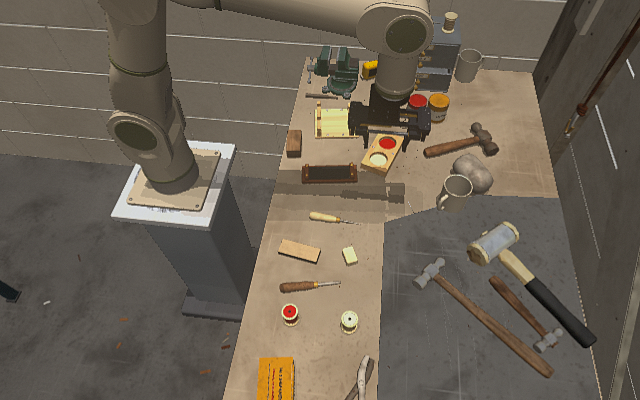

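View pics/side0.png

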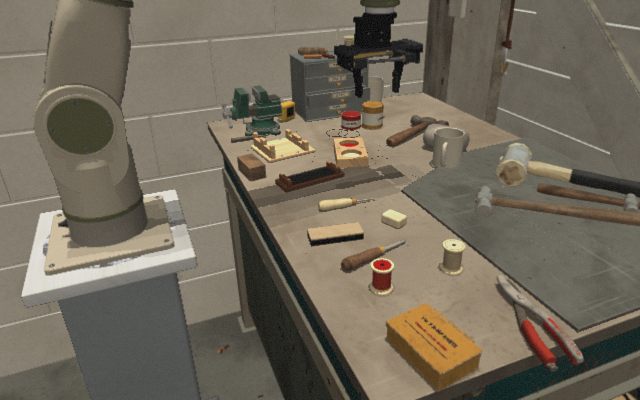

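The scene view shows the red spool at (290,314), linen at (349,321), edge tool at (308,286), stone at (299,251), awl at (330,217), holder at (330,173), stand at (382,153) and rest at (335,120), partly hidden by the arm. The side view shows everything except the hidden parts.

```bash
python3 - <<'E'
from h import *
c=load('scene0'); d=load('side0')
for n,a,b in [('red',(290,309),(382,265)),('lin',(349,316),(453,245)),('edge h',(292,287),(362,259)),('edge tip',(338,283),(402,243)),('stone',(299,250),(335,232)),('awl h',(320,216),(336,204)),('awltip',(357,222),(372,200)),('wax',(349,254),(394,217)),('holder',(330,173),(310,176)),('standred',(387,142),(347,143)),('standcream',(379,158),(350,155)),('wood',(294,143),(252,164)),('rest',(335,120),(283,145)),('box',(277,375),(432,330))]:
    o1,d1=ray(c,*a);o2,d2=ray(d,*b)
    A=np.c_[d1,-d2]; t=np.linalg.lstsq(A,o2-o1,rcond=None)[0]
    print(n,pix(c,*a).round(3),pix(d,*b).round(3),'tri',((o1+d1*t[0]+o2+d2*t[1])/2).round(3))
E
```

```text
red [ 0.436 -0.393  0.049] [ 0.432 -0.396  0.051] tri [ 0.436 -0.392  0.047]
lin [ 0.579 -0.393  0.052] [ 0.576 -0.397  0.054] tri [ 0.579 -0.393  0.051]
edge h [ 0.427 -0.324  0.019] [ 0.43  -0.324  0.018] tri [ 0.428 -0.326  0.02 ]
edge tip [ 0.542 -0.292  0.004] [ 0.535 -0.291  0.005] tri [ 0.54  -0.288  0.001]
stone [ 0.427 -0.215  0.017] [ 0.42 -0.22  0.02] tri [ 0.425 -0.212  0.013]
awl h [ 0.469 -0.102  0.019] [ 0.471 -0.104  0.015] tri [ 0.47  -0.101  0.015]
awltip [ 0.575 -0.097 -0.   ] [ 0.565 -0.1    0.003] tri [ 0.572 -0.092 -0.005]
wax [ 0.563 -0.212  0.02 ] [ 0.555 -0.22   0.023] tri [ 0.562 -0.21   0.016]
holder [0.478 0.06  0.014] [0.468 0.055 0.017] tri [0.475 0.066 0.009]
standred [0.645 0.211 0.01 ] [0.646 0.224 0.016] tri [0.641 0.205 0.021]
standcream [0.623 0.138 0.013] [0.618 0.14  0.015] tri [0.621 0.141 0.012]
wood [0.352 0.147 0.038] [0.341 0.137 0.04 ] tri [0.348 0.158 0.029]
rest [0.466 0.291 0.009] [0.472 0.296 0.012] tri [0.468 0.281 0.019]
box [ 0.432 -0.542  0.035] [ 0.432 -0.552  0.039] tri [ 0.434 -0.545  0.035]
```

View pics/wrist0.png

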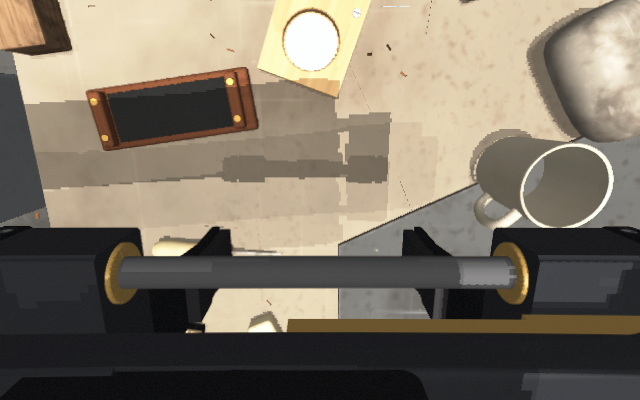

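The wrist view shows the holder at (172,108), the cream well at (311,41), and the mug at (560,185). I'll move toward the spools and look again with the stand uncovered.

```bash
python3 -m pendant '[{"dp":[-1,-0.33,0],"rotation":[0,0,0],"jaw":1},{"dp":[-1,-0.33,0],"rotation":[0,0,0],"jaw":1},{"dp":[-1,-0.33,0],"rotation":[0,0,0],"jaw":1}]' 20 && python3 -m pendant '[{"dp":[-1,-0.33,0],"rotation":[0,0,0],"jaw":1},{"dp":[-1,-0.33,0],"rotation":[0,0,0],"jaw":1},{"dp":[-1,-0.33,0],"rotation":[0,0,0],"jaw":1}]' && python3 -m pendant '[{"dp":[-0.7,-0.2,0],"rotation":[0,0,0],"jaw":1},{"dp":[-0.7,-0.2,0],"rotation":[0,0,0],"jaw":1},{"dp":[-0.7,-0.2,0],"rotation":[0,0,0],"jaw":1}]'
python3 - <<'E'
from h import *
s=r.read_state(); print(s['time'],s['ee_pos'],R.from_quat(s['eef_rot']).as_matrix().round(3))
save('wrist','w1'); save('scene','s1')
a=cv2.imread('pics/s1.png')[60:260,260:500]; cv2.imwrite('pics/s1c.png',cv2.resize(a,None,fx=3,fy=3,interpolation=cv2.INTER_CUBIC)[:600,:720])
E
```

```text
time: 0.52
ee_pos: [0.5739, -0.154, 0.2225]
eef_rot: [0.709, 0.706, -0.001, 0.0]
ft_force: [-0.2, -0.3, -0.6]
width: 0.0873
grip_force: 0.0
time: 0.9
ee_pos: [0.5239, -0.3038, 0.2224]
eef_rot: [0.709, 0.706, -0.001, 0.0]
ft_force: [0.6, 0.2, 0.5]
width: 0.0871
grip_force: 0.0
time: 1.27
ee_pos: [0.493, -0.4094, 0.2219]
eef_rot: [0.71, 0.705, -0.001, -0.0]
ft_force: [0.2, -0.1, -0.7]
width: 0.0864
grip_force: 0.0
1.275 [ 0.49300596 -0.40936443  0.22193696] [[ 0.007  1.    -0.002]
 [ 1.    -0.007 -0.001]
 [-0.001 -0.002 -1.   ]]
```

View pics/w1.png

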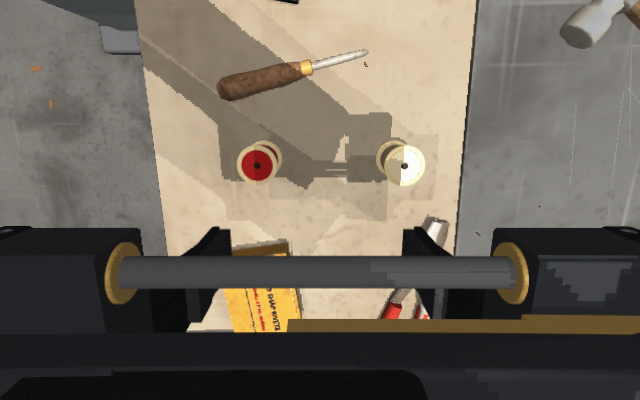

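View pics/s1c.png

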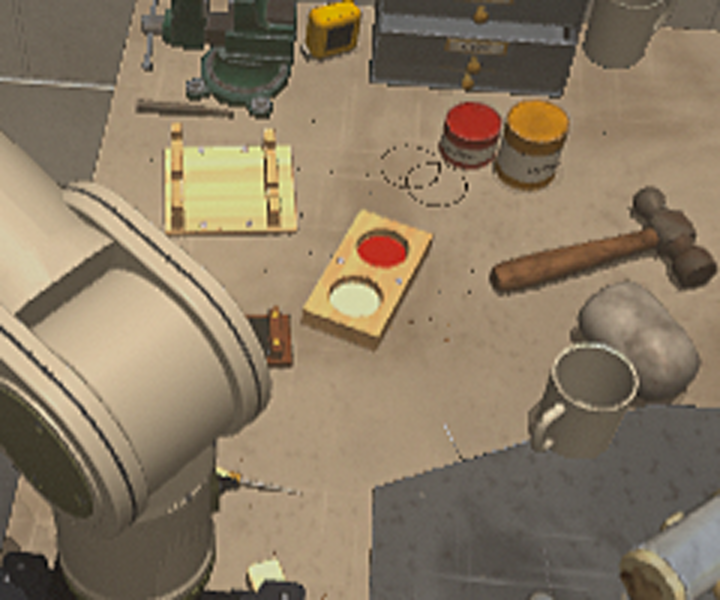

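The wrist view shows the red label at (257,165), the linen label at (404,164) and the edge tool from (219,92) to (367,51). The scene crop shows the red felt at full-frame (388,144), the cream felt at (379,160), and the rest unobstructed at about (337,123).

```bash
cat >> h.py <<'E'
def rect(P,x,y,zl,zh):
    m=(P[...,0]>x[0])&(P[...,0]<x[1])&(P[...,1]>y[0])&(P[...,1]<y[1])&(P[...,2]>zl)&(P[...,2]<zh)
    q=P[m]
    if len(q)<10: return len(q)
    (cx,cy),(w,h),a=cv2.minAreaRect((q[:,:2]*1000).astype(np.float32))
    return len(q),round(cx,1),round(cy,1),round(w,1),round(h,1),round(a,1),'zmed',np.median(q[:,2]).round(4)
E
python3 - <<'E'
from h import *
w=load('w1');s=load('s1');s0=load('scene0');d=load('side0');w0=load('wrist0')
for n,u,v,z in [('red',257,165,.05),('lin',404,164,.052)]: print(n,atz(w,u,v,z).round(4),pix(w,u+6,v).round(4))
for n,u,v in [('red',387.7,143.7),('cream',378.7,159.7)]: print(n,atz(s,u,v,.012).round(4))
print('cream w0',atz(w0,311,41,.012), 'holder w0',atz(w0,172,108,.014))
Pw,Ps,Pd,Pw0,Ps0=map(cloud,(w,s,d,w0,s0))
print('spool tops w1',rect(Pw,(.40,.48),(-.43,-.36),.044,.06),rect(Pw,(.54,.62),(-.43,-.36),.044,.06))
print('edge w1',rect(Pw,(.38,.56),(-.35,-.26),.006,.04))
print('edge s0',rect(Ps0,(.38,.56),(-.35,-.26),.006,.04))
for n,P in(('s1',Ps),('side',Pd)):
  print(n,'stand top',rect(P,(.54,.72),(.08,.28),.02,.032),'rest',rect(P,(.37,.6),(.2,.4),.004,.06))
print('rest front',rect(Ps,(.35,.46),(.2,.4),.03,.06),'rear',rect(Ps,(.48,.56),(.2,.4),.03,.06))
for n,P in(('s0',Ps0),('side',Pd),('w0',Pw0)):
  print(n,'holder',rect(P,(.37,.58),(.0,.13),.006,.04),'stone',rect(P,(.34,.5),(-.25,-.17),.008,.03),'awl',rect(P,(.42,.6),(-.14,-.06),.006,.04))
E
```

```text
red [ 0.434  -0.3966  0.05  ] [ 0.4398 -0.3967  0.0495]
lin [ 0.5783 -0.3962  0.052 ] [ 0.5842 -0.3963  0.0517]
red [0.6475 0.2022 0.012 ]
cream [0.6227 0.1318 0.012 ]
cream w0 [0.61876173 0.13156561 0.012     ] holder w0 [0.47346689 0.06647439 0.014     ]
spool tops w1 (1283, 433.7, -396.4, 39.8, 39.0, 0.0, 'zmed', np.float64(0.0498)) (1304, 578.5, -397.1, 38.8, 40.0, 88.1, 'zmed', np.float64(0.0519))
edge w1 (2509, 468.4, -307.8, 158.1, 24.2, 12.6, 'zmed', np.float64(0.0179))
edge s0 (352, 467.8, -311.8, 153.6, 22.5, 12.8, 'zmed', np.float64(0.0166))
s1 stand top (621, 619.7, 152.7, 187.7, 103.8, 68.2, 'zmed', np.float64(0.0233)) rest (1305, 484.1, 300.9, 194.4, 226.4, 87.6, 'zmed', np.float64(0.0096))
side stand top (533, 623.1, 154.6, 194.8, 95.2, 64.5, 'zmed', np.float64(0.0254)) rest (1186, 485.1, 299.8, 199.4, 228.5, 89.8, 'zmed', np.float64(0.0128))
rest front (119, 412.8, 273.2, 10.6, 129.9, 7.8, 'zmed', np.float64(0.0383)) rear (74, 517.4, 286.1, 11.8, 129.2, 7.6, 'zmed', np.float64(0.036))
s0 holder (988, 475.3, 72.8, 209.9, 109.3, 0.5, 'zmed', np.float64(0.0128)) stone (611, 426.0, -215.1, 44.2, 110.8, 79.8, 'zmed', np.float64(0.0169)) awl (221, 512.7, -101.7, 156.9, 47.8, 9.1, 'zmed', np.float64(0.016))
side holder (1002, 475.0, 72.8, 108.0, 209.9, 89.9, 'zmed', np.float64(0.0153)) stone (839, 422.5, -212.4, 45.6, 110.4, 81.1, 'zmed', np.float64(0.0192)) awl (342, 502.7, -98.9, 19.8, 143.0, 88.3, 'zmed', np.float64(0.0155))
w0 holder (10658, 474.9, 75.8, 108.0, 209.9, 89.9, 'zmed', np.float64(0.0137)) stone (81, 472.9, -199.5, 3.5, 18.3, 78.5, 'zmed', np.float64(0.0134)) awl (650, 504.6, -92.9, 16.6, 138.7, 87.3, 'zmed', np.float64(0.0176))
```

```bash
cat >> h.py <<'E'
def Rpsi(deg):
    c,s=np.cos(np.radians(deg)),np.sin(np.radians(deg)); return np.array([[-s,c,0],[c,s,0],[0,0,-1.]])
def go(*targets):
    """each target x,y,z,psi_deg: dp and rotation fractions from the present measured pose (tool axes)"""
    s=r.read_state(); M=R.from_quat(s['eef_rot']).as_matrix(); p=np.array(s['ee_pos'])
    print('t %.2f'%s['time'],'p',p.round(4),'psi %.1f'%np.degrees(np.arctan2(M[1,1],M[0,1])),'tilt',M[:2,2].round(3),'w %.4f g %.1f'%(s['width'],s['grip_force']),'F',np.round(s['ft_force'],1),'q',np.round(s['joint_positions'],2))
    for t in targets:
        print(t,'dp',(M.T@(np.array(t[:3])-p)/.15).round(3),'rot',(R.from_matrix(M.T@Rpsi(t[3])).as_rotvec()/2/np.pi).round(4))
E
python3 -c "
from h import *
go((.434,-.3965,.10,0),(.434,-.3965,.026,0))"
```

```text
t 1.38 p [ 0.4959 -0.4048  0.2221] psi -0.0 tilt [-0.     0.001] w 0.0867 g 0.0 F [1.1 0.4 0.3] q [ 0.49  0.36  0.16  1.43 -0.06  1.36  0.65]
(0.434, -0.3965, 0.1, 0) dp [ 0.055 -0.412  0.814] rot [-0.0001 -0.0001 -0.0001]
(0.434, -0.3965, 0.026, 0) dp [ 0.054 -0.412  1.307] rot [-0.0001 -0.0001 -0.0001]
```

```bash
python3 -m pendant '[{"dp":[0.055,-0.412,0.5],"rotation":[0,0,0],"jaw":1},{"dp":[0.055,-0.412,0.8],"rotation":[0,0,0],"jaw":1},{"dp":[0.055,-0.412,0.8],"rotation":[0,0,0],"jaw":1},{"dp":[0.055,-0.412,0.8],"rotation":[0,0,0],"jaw":1}]' 20 >/dev/null && python3 -m pendant '[{"dp":[0,0,0.3],"rotation":[0,0,0],"jaw":1},{"dp":[0,0,0.507],"rotation":[0,0,0],"jaw":1},{"dp":[0,0,0.507],"rotation":[0,0,0],"jaw":1},{"dp":[0,0,0.507],"rotation":[0,0,0],"jaw":0.3},{"dp":[0,0,0.507],"rotation":[0,0,0],"jaw":0.3},{"dp":[0,0,0.507],"rotation":[0,0,0],"jaw":0.3},{"dp":[0,0,0.507],"rotation":[0,0,0],"jaw":0.3}]' 20
python3 -c "
from h import *
go()"
```

```text
time: 2.75
ee_pos: [0.4345, -0.3969, 0.027]
eef_rot: [0.707, 0.707, 0.0, 0.0]
ft_force: [-0.6, 0.2, -0.2]
width: 0.0549
grip_force: 0.0
t 2.75 p [ 0.4345 -0.3969  0.027 ] psi -0.0 tilt [ 0.001 -0.   ] w 0.0549 g 0.0 F [-0.6  0.2 -0.2] q [ 0.54  0.44  0.15  1.77 -0.08  0.94  0.72]
```

```bash
python3 -m pendant '[{"dp":[0,0,0],"rotation":[0,0,0],"jaw":0.2},{"dp":[0,0,0],"rotation":[0,0,0],"jaw":0.2},{"dp":[0,0,0],"rotation":[0,0,0],"jaw":0.2},{"dp":[0,0,0],"rotation":[0,0,0],"jaw":0.2},{"dp":[0,0,-0.3],"rotation":[0,0,0],"jaw":0.2},{"dp":[0,0,-0.7],"rotation":[0,0,0],"jaw":0.2},{"dp":[0,0,-0.7],"rotation":[0,0,0],"jaw":0.2}]' 20
python3 -c "
from h import *
save('side','sd2');a=cv2.imread('pics/sd2.png')[100:340,220:540];cv2.imwrite('pics/sd2c.png',cv2.resize(a,None,fx=2,fy=2))
go((.6475,.202,.132,0))"
```

```text
time: 3.62
ee_pos: [0.4363, -0.3987, 0.1364]
eef_rot: [0.707, 0.707, 0.001, 0.004]
ft_force: [-0.1, -0.6, -1.4]
width: 0.0355
grip_force: 19.7
t 3.67 p [ 0.4352 -0.3976  0.1335] psi -0.0 tilt [ 0.003 -0.002] w 0.0360 g 19.7 F [ 0.1 -0.  -1.9] q [ 0.52  0.31  0.17  1.68 -0.06  1.14  0.71]
(0.6475, 0.202, 0.132, 0) dp [3.997 1.415 0.005] rot [ 0.0005  0.0004 -0.    ]
```

View pics/sd2c.png

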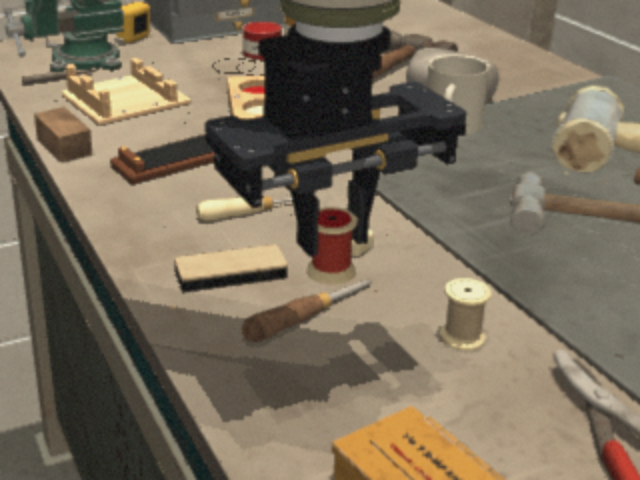

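The spool hangs upright in the fingers at (333,245) in the crop. I'll carry it to the red well.

```bash
for i in 1 2 3; do python3 -m pendant '[{"dp":[1,0.354,0],"rotation":[0,0,0],"jaw":0.2},{"dp":[1,0.354,0],"rotation":[0,0,0],"jaw":0.2},{"dp":[1,0.354,0],"rotation":[0,0,0],"jaw":0.2}]' >/dev/null; done; python3 -m pendant '[{"dp":[0.5,0.177,0],"rotation":[0,0,0],"jaw":0.2},{"dp":[0.8,0.3,0],"rotation":[0,0,0],"jaw":0.2},{"dp":[1,0.354,0],"rotation":[0,0,0],"jaw":0.2},{"dp":[1,0.354,0],"rotation":[0,0,0],"jaw":0.2},{"dp":[1,0.354,0],"rotation":[0,0,0],"jaw":0.2}]'
python3 -c "
from h import *
save('wrist','w3');save('side','sd3')
a=load('w3')['image'];b=load('sd3')['image'][60:260,200:440]
cv2.imwrite('pics/m3.png',np.vstack([a[:320],cv2.resize(b,(320,266)).repeat(1,0) if 0 else np.hstack([cv2.resize(b,(336,280)),np.zeros((280,304,3),np.uint8)])])[:,:,::-1])
go((.6475,.202,.041,0))"
```

```text
time: 5.42
ee_pos: [0.6461, 0.2021, 0.1299]
eef_rot: [0.707, 0.707, -0.001, -0.0]
ft_force: [0.6, 0.3, -0.7]
width: 0.0358
grip_force: 19.8
t 5.53 p [0.6465 0.2014 0.1309] psi -0.1 tilt [-0.001 -0.001] w 0.0359 g 19.9 F [-0.5  0.2  0.1] q [-0.26  0.51 -0.15  1.41  0.08  1.23 -0.42]
(0.6475, 0.202, 0.041, 0) dp [0.005 0.007 0.599] rot [-0.0001  0.0002 -0.0003]
```

View pics/m3.png

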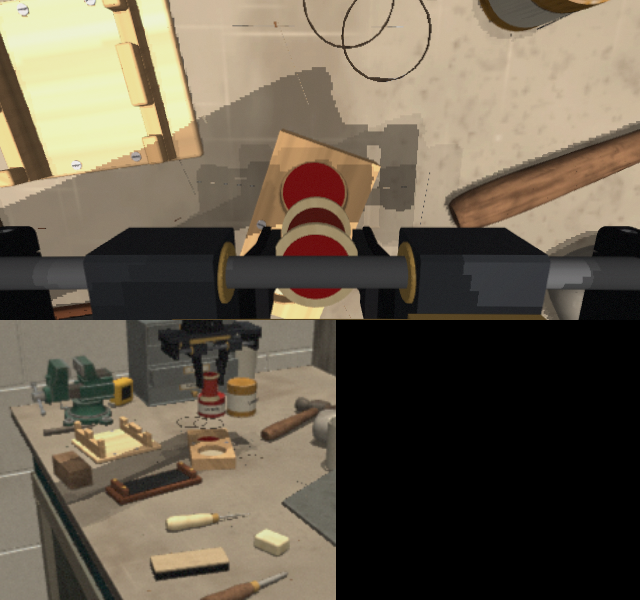

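The wrist view shows the red well's left rim at (281,190), right rim at (347,190) and far rim at (313,161), with the spool held above it.

```bash
python3 -c "
from h import *
w=load('w3')
a,b,f=atz(w,281,190,.024),atz(w,347,190,.024),atz(w,313,161,.024)
print(a,b,(a+b)/2,f,f[1]-.028)
P=cloud(w);m=(w['image'][...,0]>90)&(w['image'][...,1]<50)&(P[...,2]<.02)&(P[...,2]>.005);q=P[m];print(len(q),q.min(0),q.max(0),np.median(q[:,2]))
print('stand',rect(P,(.56,.72),(.15,.28),.019,.03))"
```

```text
[0.617024   0.20530757 0.024     ] [0.67028989 0.20531073 0.024     ] [0.64365695 0.20530915 0.024     ] [0.64292333 0.22887857 0.024     ] 0.20087856716202165
1915 [0.61727306 0.18642052 0.01028177] [0.66899152 0.22564413 0.01484217] 0.012530281153360134
stand (5248, 638.8, 187.9, 108.7, 84.2, 70.6, 'zmed', np.float64(0.0236))
```

```bash
python3 -m pendant '[{"dp":[0,-0.01,0.3],"rotation":[0,0,0],"jaw":0.2},{"dp":[0,-0.01,0.5],"rotation":[0,0,0],"jaw":0.2},{"dp":[0,-0.01,0.6],"rotation":[0,0,0],"jaw":0.2},{"dp":[0,-0.01,0.6],"rotation":[0,0,0],"jaw":0.2},{"dp":[0,-0.01,0.6],"rotation":[0,0,0],"jaw":0.2}]' && python3 -m pendant '[{"dp":[0,0,0],"rotation":[0,0,0],"jaw":0.8},{"dp":[0,0,0],"rotation":[0,0,0],"jaw":0.8},{"dp":[0,0,0],"rotation":[0,0,0],"jaw":0.8},{"dp":[0,0,0],"rotation":[0,0,0],"jaw":0.8},{"dp":[0,0,-0.2],"rotation":[0,0,0],"jaw":1},{"dp":[0,0,-0.6],"rotation":[0,0,0],"jaw":1},{"dp":[0,0,-0.6],"rotation":[0,0,0],"jaw":1}]'
python3 -c "
from h import *
c=save('wrist','w4');P=cloud(c);print(rect(P,(.60,.69),(.16,.25),.05,.08))
print('cream',rect(P,(.5,.54),(0,.1),.05,.08))
go((.5785,-.397,.128,0))"
```

```text
time: 6.15
ee_pos: [0.646, 0.2034, 0.0431]
eef_rot: [0.707, 0.707, 0.001, 0.0]
ft_force: [-0.4, 0.0, 0.2]
width: 0.0358
grip_force: 20.3
time: 7.02
ee_pos: [0.648, 0.2044, 0.1374]
eef_rot: [0.707, 0.707, 0.004, 0.002]
ft_force: [0.5, 0.4, 0.3]
width: 0.0858
grip_force: 0.0
(2306, 645.9, 202.4, 39.7, 39.7, 66.4, 'zmed', np.float64(0.0619))
cream 0
t 7.08 p [0.6465 0.2038 0.1343] psi -0.0 tilt [0.005 0.002] w 0.0857 g 0.0 F [ 0.   0.2 -1.2] q [-0.26  0.5  -0.15  1.41  0.08  1.23 -0.42]
(0.5785, -0.397, 0.128, 0) dp [-4.005 -0.453  0.033] rot [ 0.0007 -0.0003 -0.    ]
```

Red is seated (top at z 0.062, upright). Next is the linen spool.

```bash
for i in 1 2 3; do python3 -m pendant '[{"dp":[-1,-0.113,0],"rotation":[0,0,0],"jaw":1},{"dp":[-1,-0.113,0],"rotation":[0,0,0],"jaw":1},{"dp":[-1,-0.113,0],"rotation":[0,0,0],"jaw":1}]' >/dev/null; done; python3 -m pendant '[{"dp":[-1,-0.113,0],"rotation":[0,0,0],"jaw":1},{"dp":[-1,-0.113,0],"rotation":[0,0,0],"jaw":1},{"dp":[-1,-0.113,0],"rotation":[0,0,0],"jaw":1},{"dp":[-1,-0.113,0],"rotation":[0,0,0],"jaw":1},{"dp":[-1,-0.113,0],"rotation":[0,0,0],"jaw":1}]' >/dev/null
python3 -c "
from h import *
go((.5785,-.397,.028,0))"
```

```text
t 8.82 p [ 0.5776 -0.3951  0.1304] psi 0.1 tilt [-0.001  0.002] w 0.0872 g 0.0 F [0.9 0.5 0.1] q [ 0.49  0.55  0.06  1.35 -0.04  1.24  0.56]
(0.5785, -0.397, 0.028, 0) dp [-0.014  0.007  0.683] rot [-0.0001 -0.0003  0.0002]
```

```bash
python3 -m pendant '[{"dp":[-0.014,0.007,0.4],"rotation":[0,0,0],"jaw":1},{"dp":[-0.014,0.007,0.683],"rotation":[0,0,0],"jaw":1},{"dp":[-0.014,0.007,0.683],"rotation":[0,0,0],"jaw":0.2},{"dp":[-0.014,0.007,0.683],"rotation":[0,0,0],"jaw":0.2},{"dp":[-0.014,0.007,0.683],"rotation":[0,0,0],"jaw":0.2},{"dp":[-0.014,0.007,0.683],"rotation":[0,0,0],"jaw":0.2},{"dp":[-0.014,0.007,0.683],"rotation":[0,0,0],"jaw":0.2},{"dp":[-0.014,0.007,0.683],"rotation":[0,0,0],"jaw":0.2}]' 20 && python3 -m pendant '[{"dp":[0,0,0],"rotation":[0,0,0],"jaw":0.2},{"dp":[0,0,0],"rotation":[0,0,0],"jaw":0.2},{"dp":[0,0,0],"rotation":[0,0,0],"jaw":0.2},{"dp":[0,0,-0.3],"rotation":[0,0,0],"jaw":0.2},{"dp":[0,0,-0.7],"rotation":[0,0,0],"jaw":0.2},{"dp":[0,0,-0.7],"rotation":[0,0,0],"jaw":0.2}]' && for i in 1 2 3; do python3 -m pendant '[{"dp":[0.882,0.07,0],"rotation":[0,0,0],"jaw":0.2},{"dp":[0.882,0.07,0],"rotation":[0,0,0],"jaw":0.2},{"dp":[0.882,0.07,0],"rotation":[0,0,0],"jaw":0.2}]' >/dev/null; done; python3 -m pendant '[{"dp":[0.5,0.04,0],"rotation":[0,0,0],"jaw":0.2},{"dp":[0.7,0.06,0],"rotation":[0,0,0],"jaw":0.2},{"dp":[0.882,0.07,0],"rotation":[0,0,0],"jaw":0.2},{"dp":[0.882,0.07,0],"rotation":[0,0,0],"jaw":0.2},{"dp":[0.882,0.07,0],"rotation":[0,0,0],"jaw":0.2}]'
python3 -c "
from h import *
go((.6208,.132,.043,0))"
```

```text
time: 9.82
ee_pos: [0.5786, -0.3989, 0.0295]
eef_rot: [0.707, 0.707, 0.0, 0.0]
ft_force: [-0.2, 0.2, 1.2]
width: 0.0375
grip_force: 20.0
time: 10.58
ee_pos: [0.5805, -0.4005, 0.1397]
eef_rot: [0.707, 0.707, 0.001, 0.004]
ft_force: [0.8, 0.1, -1.3]
width: 0.0372
grip_force: 20.0
time: 12.32
ee_pos: [0.6206, 0.1278, 0.1335]
eef_rot: [0.708, 0.706, -0.001, 0.0]
ft_force: [-0.0, -1.1, -1.0]
width: 0.0375
grip_force: 20.0
t 12.32 p [0.6206 0.1278 0.1335] psi -0.1 tilt [-0.001 -0.002] w 0.0375 g 20.0 F [-0.  -1.1 -1. ] q [-0.17  0.41 -0.14  1.54  0.06  1.19 -0.32]
(0.6208, 0.132, 0.043, 0) dp [0.029 0.001 0.603] rot [-0.0001  0.0002 -0.0004]
```

```bash
python3 -m pendant '[{"dp":[0.02,0,0.3],"rotation":[0,0,0],"jaw":0.2},{"dp":[0.02,0,0.5],"rotation":[0,0,0],"jaw":0.2},{"dp":[0.02,0,0.596],"rotation":[0,0,0],"jaw":0.2},{"dp":[0.02,0,0.596],"rotation":[0,0,0],"jaw":0.2},{"dp":[0.02,0,0.596],"rotation":[0,0,0],"jaw":0.2}]' && python3 -m pendant '[{"dp":[0,0,0],"rotation":[0,0,0],"jaw":0.8},{"dp":[0,0,0],"rotation":[0,0,0],"jaw":0.8},{"dp":[0,0,0],"rotation":[0,0,0],"jaw":0.8},{"dp":[0,0,0],"rotation":[0,0,0],"jaw":0.8},{"dp":[0,0,-0.2],"rotation":[0,0,0],"jaw":1},{"dp":[0,0,-0.6],"rotation":[0,0,0],"jaw":1},{"dp":[0,0,-0.9],"rotation":[0,0,0],"jaw":1}]' && python3 -m pendant '[{"dp":[-0.5,-0.5,0],"rotation":[0,0,0.03],"jaw":1},{"dp":[-1,-0.65,0],"rotation":[0,0,0.059],"jaw":1},{"dp":[-1,-0.65,0],"rotation":[0,0,0.089],"jaw":1},{"dp":[-1,-0.65,0],"rotation":[0,0,0.119],"jaw":1},{"dp":[-1,-0.65,0],"rotation":[0,0,0.148],"jaw":1},{"dp":[-1,-0.65,0],"rotation":[0,0,0.178],"jaw":1},{"dp":[-1,-0.65,0],"rotation":[0,0,0.207],"jaw":1},{"dp":[-1,-0.65,0],"rotation":[0,0,0.225],"jaw":1}]'
python3 -c "
from h import *
c=save('wrist','w5');save('side','sd5')
go((.37,-.214,.17,-100))
P=cloud(c); print(rect(P,(.57,.67),(.08,.172),.05,.08))
Q=cloud(load('sd5')); print(rect(Q,(.57,.67),(.08,.172),.04,.08),rect(Q,(.60,.7),(.172,.25),.04,.08))
for n,k in(('s',load('sd5')),):
  print(rect(Q,(.34,.52),(-.26,-.165),.010,.03))
"
```

```text
time: 12.95
ee_pos: [0.6214, 0.1331, 0.0462]
eef_rot: [0.707, 0.707, 0.001, 0.001]
ft_force: [1.3, 0.1, 0.2]
width: 0.0377
grip_force: 20.0
time: 13.82
ee_pos: [0.6207, 0.1335, 0.1822]
eef_rot: [0.707, 0.707, 0.001, 0.0]
ft_force: [-0.2, -0.6, 0.6]
width: 0.0854
grip_force: 0.0
time: 14.82
ee_pos: [0.5228, -0.0166, 0.1798]
eef_rot: [0.997, 0.076, 0.0, -0.0]
ft_force: [-0.2, 0.3, 0.7]
width: 0.0867
grip_force: 0.0
t 14.93 p [ 0.5229 -0.0166  0.1797] psi -81.1 tilt [0. 0.] w 0.0871 g 0.0 F [-0.   0.  -0.6] q [-0.09  0.14  0.04  1.79 -0.01  1.21 -1.47]
(0.37, -0.214, 0.17, -100) dp [-1.211  1.142  0.065] rot [-0.     -0.      0.0526]
(2631, 621.4, 133.9, 39.4, 40.3, 9.0, 'zmed', np.float64(0.064))
(163, 619.2, 134.6, 38.9, 35.3, 66.0, 'zmed', np.float64(0.0575)) (99, 641.6, 201.9, 37.7, 41.0, 21.7, 'zmed', np.float64(0.0627))
(793, 422.4, -212.6, 45.9, 109.5, 80.6, 'zmed', np.float64(0.0193))
```

View pics/w5.png

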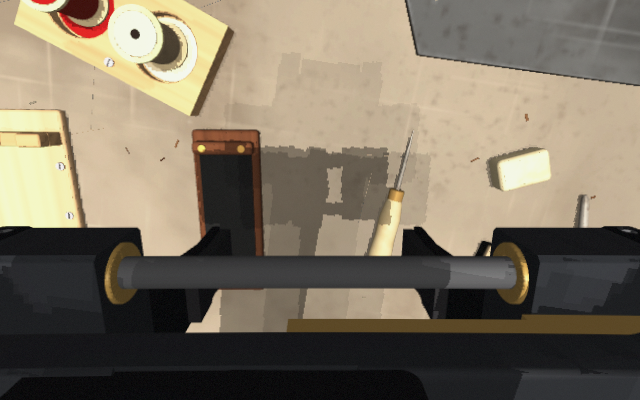

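The linen spool is seated in cream (spool at (135,33), well around it). The holder's far end is at (228,143) and the awl runs (380,250) to (412,132).

```bash
python3 -m pendant '[{"dp":[-0.54,0.58,0.03],"rotation":[0,0,0],"jaw":1},{"dp":[-0.54,0.58,0.03],"rotation":[0,0,0],"jaw":1}]' >/dev/null && python3 -m pendant '[{"dp":[-0.54,0.58,0.03],"rotation":[0,0,0.026],"jaw":1},{"dp":[-0.54,0.58,0.03],"rotation":[0,0,0.053],"jaw":1},{"dp":[-0.54,0.58,0.03],"rotation":[0,0,0.053],"jaw":1},{"dp":[-0.54,0.58,0.03],"rotation":[0,0,0.053],"jaw":1}]'
python3 -c "
from h import *
c=save('wrist','w6')
go((.4245,-.214,.09,-100))
P=cloud(c); print('stone',rect(P,(.34,.52),(-.27,-.165),.013,.024), 'edge',rect(P,(.38,.56),(-.35,-.26),.006,.04),'awl',rect(P,(.42,.6),(-.14,-.06),.006,.04),'wax',rect(P,(.5,.62),(-.25,-.16),.015,.03))
"
```

```text
time: 15.68
ee_pos: [0.3904, -0.2134, 0.1708]
eef_rot: [0.996, -0.086, 0.0, -0.0]
ft_force: [-0.5, 0.6, -0.3]
width: 0.087
grip_force: 0.0
t 15.72 p [ 0.3907 -0.2129  0.1708] psi -99.9 tilt [0. 0.] w 0.0868 g 0.0 F [-0.4  1.   0.2] q [ 0.15 -0.04  0.24  1.99  0.01  1.19 -1.35]
(0.4245, -0.214, 0.09, -100) dp [ 0.223 -0.031  0.538] rot [-0.     -0.0001  0.0004]
stone (5462, 424.5, -212.6, 42.3, 109.0, 80.1, 'zmed', np.float64(0.0178)) edge (3210, 464.5, -306.7, 148.9, 23.9, 14.1, 'zmed', np.float64(0.0175)) awl (2594, 501.0, -96.8, 22.6, 133.0, 87.8, 'zmed', np.float64(0.0172)) wax (266, 543.5, -201.2, 25.6, 9.8, 80.2, 'zmed', np.float64(0.0203))
```

View pics/w6.png

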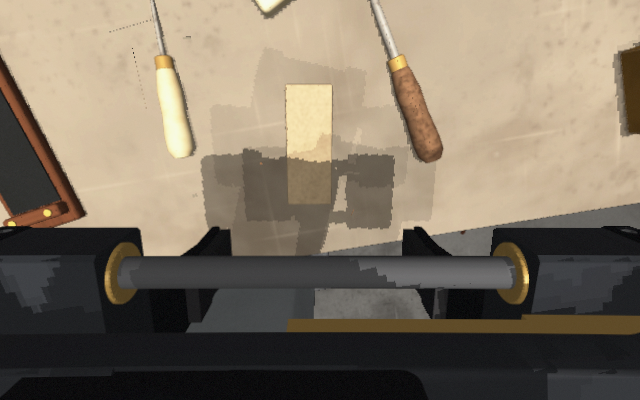

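The stone spans (286,85) to (332,205) and is aligned with the jaws.

```bash
python3 -m pendant '[{"dp":[0.22,-0.036,0.3],"rotation":[0,0,0],"jaw":1},{"dp":[0.22,-0.036,0.65],"rotation":[0,0,0],"jaw":1},{"dp":[0.22,-0.036,0.65],"rotation":[0,0,0],"jaw":1}]' 40 >/dev/null && python3 -m pendant '[{"dp":[0,0,0.3],"rotation":[0,0,0],"jaw":1},{"dp":[0,0,0.455],"rotation":[0,0,0],"jaw":1},{"dp":[0,0,0.455],"rotation":[0,0,0],"jaw":0.2},{"dp":[0,0,0.455],"rotation":[0,0,0],"jaw":0.2},{"dp":[0,0,0.455],"rotation":[0,0,0],"jaw":0.2},{"dp":[0,0,0.455],"rotation":[0,0,0],"jaw":0.2},{"dp":[0,0,0.455],"rotation":[0,0,0],"jaw":0.2},{"dp":[0,0,0.455],"rotation":[0,0,0],"jaw":0.2}]' && python3 -m pendant '[{"dp":[0,0,0],"rotation":[0,0,0],"jaw":0.2},{"dp":[0,0,0],"rotation":[0,0,0],"jaw":0.2},{"dp":[0,0,-0.2],"rotation":[0,0,0],"jaw":0.2},{"dp":[0,0,-0.6],"rotation":[0,0,0],"jaw":0.2},{"dp":[0,0,-0.6],"rotation":[0,0,0],"jaw":0.2},{"dp":[0,0,-0.6],"rotation":[0,0,0],"jaw":0.2}]' 40
python3 -c "
from h import *
c=load('w0' if 0 else 'wrist0'); P=cloud(c)
print('holder',rect(P,(.37,.58),(-.01,.125),.006,.04)); 
m=np.array([[x[0],x[1]] for x in [atz(c,u,v,.026) for u,v in ((94,100),(229,81),(105,138),(237,118))]]);print(m,m.mean(0))
go((.4743,.066,.1,-81))
"
```

```text
time: 17.1
ee_pos: [0.4239, -0.214, 0.0053]
eef_rot: [0.996, -0.088, 0.0, -0.0]
ft_force: [-0.4, 2.5, 5.6]
width: 0.0415
grip_force: 40.0
time: 17.85
ee_pos: [0.4229, -0.2141, 0.0942]
eef_rot: [0.996, -0.088, -0.0, -0.0]
ft_force: [-0.3, -0.6, -3.1]
width: 0.0417
grip_force: 40.0
holder (10467, 474.9, 73.4, 103.1, 209.8, 90.0, 'zmed', np.float64(0.0136))
[[0.40197489 0.07380803]
 [0.53750565 0.09262234]
 [0.40672107 0.0363244 ]
 [0.54321859 0.05694369]] [0.47235505 0.06492462]
t 17.85 p [ 0.4229 -0.2141  0.0942] psi -100.1 tilt [-0.001  0.   ] w 0.0417 g 40.0 F [-0.3 -0.6 -3.1] q [ 0.14  0.12  0.25  2.01 -0.03  1.02 -1.34]
(0.4743, 0.066, 0.1, -81) dp [ 0.011 -1.898 -0.038] rot [-0.0001  0.0001 -0.053 ]
```

```bash
python3 -m pendant '[{"dp":[0,-0.45,-0.02],"rotation":[0,0,0],"jaw":0.2},{"dp":[0,-0.948,-0.02],"rotation":[0,0,0],"jaw":0.2},{"dp":[0,-0.948,-0.02],"rotation":[0,0,0],"jaw":0.2}]' >/dev/null && python3 -m pendant '[{"dp":[0,-0.45,-0.02],"rotation":[0,0,-0.025],"jaw":0.2},{"dp":[0,-0.8,-0.02],"rotation":[0,0,-0.0508],"jaw":0.2},{"dp":[0,-0.948,-0.02],"rotation":[0,0,-0.0508],"jaw":0.2},{"dp":[0,-0.948,-0.02],"rotation":[0,0,-0.0508],"jaw":0.2},{"dp":[0,-0.948,-0.02],"rotation":[0,0,-0.0508],"jaw":0.2}]'
python3 -c "
from h import *
go((.4735,.0655,.1,-81.8))
a=save('wrist','w7')['image'];b=save('scene','s7')['image'][130:210,280:420]
cv2.imwrite('pics/m7.png',np.vstack([a[:200],cv2.resize(b,(640,366),interpolation=cv2.INTER_CUBIC)])[:,:,::-1])
"
```

```text
time: 18.85
ee_pos: [0.4724, 0.0645, 0.0996]
eef_rot: [0.997, 0.071, -0.001, 0.0]
ft_force: [0.3, 0.0, -2.7]
width: 0.0415
grip_force: 40.0
t 18.85 p [0.4724 0.0645 0.0996] psi -81.9 tilt [-0.002 -0.001] w 0.0415 g 40.0 F [ 0.3  0.  -2.7] q [-0.2   0.12 -0.04  1.99  0.01  1.03 -1.67]
(0.4735, 0.0655, 0.1, -81.8) dp [ 0.008 -0.006 -0.003] rot [ 0.0001  0.0004 -0.0002]
```

View pics/m7.png

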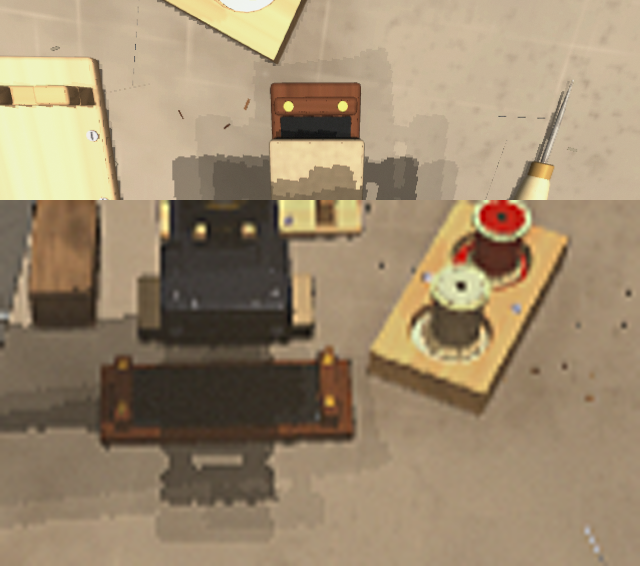

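The wrist view shows the far end stop with its screws at (288,106) and (343,106), the stop's inner edge at about v=116, and the stone in line with it. The scene crop shows both spools upright in their matching wells.

```bash
python3 -c "
from h import *
c=load('w7'); s=load('s7')
a,b=atz(c,288,106,.026),atz(c,343,106,.026); print(a,b,(a+b)/2,pix(c,315,108))
for u,v in ((120,363),(125,408),(328,357),(330,400)):
  print(atz(s,280+u*140/640,130+(v-200)*80/366,.026).round(4))
P=cloud(c);print('stop',rect(P,(.5,.6),(.03,.13),.022,.034),'stone',rect(P,(.4,.56),(.0,.13),.08,.12))
P=cloud(s);print('holder',rect(P,(.37,.57),(.0,.128),.008,.034))
"
```

```text
[0.53788962 0.0924622  0.026     ] [0.54308078 0.05622954 0.026     ] [0.5404852  0.07434587 0.026     ] [0.53917126 0.07449668 0.02572423]
[0.4028 0.0703 0.026 ]
[0.4119 0.033  0.026 ]
[0.541  0.0919 0.026 ]
[0.5458 0.0555 0.026 ]
stop (3768, 561.1, 92.7, 92.3, 50.2, 41.8, 'zmed', np.float64(0.0242)) stone (14102, 483.0, 65.4, 89.7, 59.4, 9.1, 'zmed', np.float64(0.1122))
holder (911, 466.2, 63.5, 101.0, 199.0, 85.1, 'zmed', np.float64(0.0128))
```

```bash
python3 -m pendant '[{"dp":[0.003,-0.002,0.25],"rotation":[0,0,0],"jaw":0.2},{"dp":[0.003,-0.002,0.45],"rotation":[0,0,0],"jaw":0.2},{"dp":[0.003,-0.002,0.53],"rotation":[0,0,0],"jaw":0.2},{"dp":[0.003,-0.002,0.53],"rotation":[0,0,0],"jaw":0.2},{"dp":[0.003,-0.002,0.53],"rotation":[0,0,0],"jaw":0.2}]' && python3 -m pendant '[{"dp":[0,0,0],"rotation":[0,0,0],"jaw":0.8},{"dp":[0,0,0],"rotation":[0,0,0],"jaw":0.8},{"dp":[0,0,0],"rotation":[0,0,0],"jaw":0.8},{"dp":[0,0,0],"rotation":[0,0,0],"jaw":0.8},{"dp":[0,0,-0.2],"rotation":[0,0,0],"jaw":1},{"dp":[0,0,-0.6],"rotation":[0,0,0],"jaw":1},{"dp":[-0.4,0,-0.9],"rotation":[0,0,0],"jaw":1},{"dp":[-0.4,0,-0.9],"rotation":[0,0,0],"jaw":1}]'
python3 -c "
from h import *
c=save('wrist','w8')
P=cloud(c);print('stone',rect(P,(.4,.54),(.02,.11),.0295,.04))
go((.42,-.31,.15,-77))
"
```

```text
time: 19.58
ee_pos: [0.4745, 0.066, 0.0224]
eef_rot: [0.997, 0.071, 0.001, -0.0]
ft_force: [-0.2, 0.0, -3.1]
width: 0.0415
grip_force: 40.0
time: 20.58
ee_pos: [0.4138, 0.0574, 0.1588]
eef_rot: [0.997, 0.072, 0.002, -0.0]
ft_force: [0.0, 0.1, -0.1]
width: 0.0864
grip_force: 0.0
stone (6881, 474.8, 65.6, 108.4, 42.1, 8.2, 'zmed', np.float64(0.0319))
t 20.62 p [0.4136 0.0574 0.1584] psi -81.8 tilt [0.003 0.001] w 0.0868 g 0.0 F [ 0.8 -0.3  1.4] q [-0.2  -0.08 -0.05  2.06 -0.    1.16 -1.67]
(0.42, -0.31, 0.15, -77) dp [-0.308  2.43   0.055] rot [-0.     -0.0005 -0.0133]
```

View pics/w8.png

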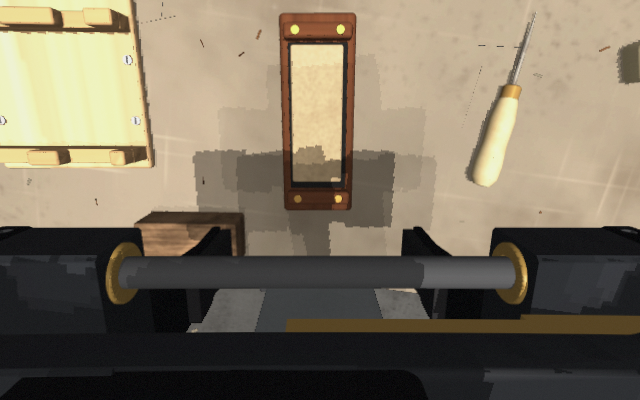

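The stone lies flat between the stops, at (290,44) to (345,187). Now to the edge tool.

```bash
for i in 1 2; do python3 -m pendant '[{"dp":[-0.147,0.808,0],"rotation":[0,0,0],"jaw":1},{"dp":[-0.147,0.808,0],"rotation":[0,0,0],"jaw":1}]' >/dev/null; done; python3 -m pendant '[{"dp":[-0.147,0.808,0],"rotation":[0,0,-0.012],"jaw":1},{"dp":[-0.147,0.808,0],"rotation":[0,0,-0.012],"jaw":1},{"dp":[-0.147,0.808,0],"rotation":[0,0,-0.012],"jaw":1},{"dp":[-0.147,0.808,0],"rotation":[0,0,-0.012],"jaw":1}]' 25
cat >> h.py <<'E'
def axis(P,x,y,zl=.006,zh=.04):
    m=(P[...,0]>x[0])&(P[...,0]<x[1])&(P[...,1]>y[0])&(P[...,1]<y[1])&(P[...,2]>zl)&(P[...,2]<zh); q=P[m][:,:2]
    vx,vy,x0,y0=cv2.fitLine(q.astype(np.float32),cv2.DIST_HUBER,0,.001,.001).ravel(); d=np.array([vx,vy])*np.sign(vx)
    t=(q-[x0,y0])@d; n=(q-[x0,y0])@[-d[1],d[0]]
    return 'ends',(np.array([x0,y0])+d*t.min()).round(4),(np.array([x0,y0])+d*t.max()).round(4),'ang %.1f'%np.degrees(np.arctan2(d[1],d[0])),'n',n.min().round(4),n.max().round(4),'ztop',np.percentile(P[m][:,2],97).round(4)
E
python3 -c "
from h import *
c=save('wrist','w9');P=cloud(c)
for q in (P,cloud(load('w1'))): print(rect(q,(.36,.57),(-.36,-.25),.006,.04),axis(q,(.36,.57),(-.36,-.25)),axis(q,(.36,.57),(-.36,-.25),.018))
go((.447,-.3125,.1,-77.4))
"
```

```text
time: 21.62
ee_pos: [0.4008, -0.3115, 0.1551]
eef_rot: [0.994, 0.109, -0.001, -0.0]
ft_force: [-0.1, 1.1, 0.1]
width: 0.0869
grip_force: 0.0
(3299, 469.2, -307.9, 157.5, 24.6, 12.5, 'zmed', np.float64(0.0175)) ('ends', array([ 0.3922, -0.325 ]), array([ 0.5452, -0.287 ]), 'ang 13.9', 'n', np.float64(-0.0128), np.float64(0.0119), 'ztop', np.float64(0.0234)) ('ends', array([ 0.3928, -0.3249]), array([ 0.4754, -0.3047]), 'ang 13.8', 'n', np.float64(-0.0112), np.float64(0.0104), 'ztop', np.float64(0.0239))
(2509, 468.4, -307.8, 158.1, 24.2, 12.6, 'zmed', np.float64(0.0179)) ('ends', array([ 0.3916, -0.3262]), array([ 0.5449, -0.2874]), 'ang 14.2', 'n', np.float64(-0.0115), np.float64(0.0128), 'ztop', np.float64(0.0236)) ('ends', array([ 0.3915, -0.3256]), array([ 0.4727, -0.3052]), 'ang 14.1', 'n', np.float64(-0.0102), np.float64(0.011), 'ztop', np.float64(0.024))
t 21.68 p [ 0.401  -0.3108  0.1554] psi -77.4 tilt [-0.001  0.001] w 0.0872 g 0.0 F [0.2 0.3 0.2] q [ 0.19  0.12  0.41  1.87 -0.05  1.16 -0.73]
(0.447, -0.3125, 0.1, -77.4) dp [0.297 0.078 0.369] rot [-0.0001  0.0002 -0.    ]
```

View pics/w9.png

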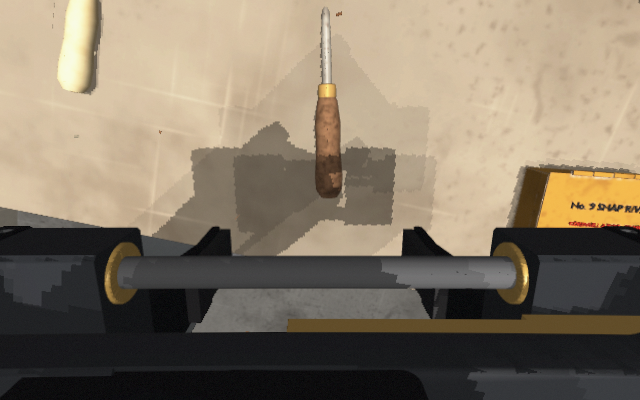

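The edge tool runs from butt (329,197) to tip (325,8), almost in line with the jaws.

```bash
python3 -m pendant '[{"dp":[0.31,0.06,0.3],"rotation":[0,0,-0.0036],"jaw":1},{"dp":[0.31,0.06,0.6],"rotation":[0,0,-0.0036],"jaw":0.8},{"dp":[0.31,0.06,0.6],"rotation":[0,0,-0.0036],"jaw":0.8},{"dp":[0.31,0.06,0.6],"rotation":[0,0,-0.0036],"jaw":0.8}]' 
python3 -c "
from h import *
go((.4478,-.3114,.0045,-76.1))
P=cloud(load('s1'))
for z in(.08,.1,.15):
  m=(P[...,2]>z)&(P[...,2]<.4)&(P[...,0]>.3)&(P[...,0]<.75)&(P[...,1]>.33);q=P[m];i=q[:,1].argmin();print(z,q[i], q[q[:,0]<.62][:,1].min())
"
```

```text
time: 22.18
ee_pos: [0.4486, -0.3105, 0.0679]
eef_rot: [0.993, 0.121, 0.001, 0.0]
ft_force: [0.6, -0.3, 0.6]
width: 0.071
grip_force: 0.0
t 22.18 p [ 0.4486 -0.3105  0.0679] psi -76.2 tilt [ 0.001 -0.001] w 0.0710 g 0.0 F [ 0.6 -0.3  0.6] q [ 0.19  0.31  0.38  1.87 -0.14  0.99 -0.7 ]
(0.4478, -0.3114, 0.0045, -76.1) dp [-0.007  0.004  0.423] rot [ 0.0001 -0.0002 -0.0001]
0.08 [0.458825   0.43554567 0.12132117] 0.43554566787430904
0.1 [0.458825   0.43554567 0.12132117] 0.43554566787430904
0.15 [0.73687204 0.45780488 0.16327021] 0.4767334122236764
```

```bash
python3 -m pendant '[{"dp":[-0.003,0.003,0.25],"rotation":[0,0,0],"jaw":0.8},{"dp":[-0.003,0.003,0.412],"rotation":[0,0,0],"jaw":0.8},{"dp":[-0.003,0.003,0.412],"rotation":[0,0,0],"jaw":0.1},{"dp":[-0.003,0.003,0.412],"rotation":[0,0,0],"jaw":0.1},{"dp":[-0.003,0.003,0.412],"rotation":[0,0,0],"jaw":0.1},{"dp":[-0.003,0.003,0.412],"rotation":[0,0,0],"jaw":0.1},{"dp":[-0.003,0.003,0.412],"rotation":[0,0,0],"jaw":0.1},{"dp":[-0.003,0.003,0.412],"rotation":[0,0,0],"jaw":0.1}]' 25 && python3 -m pendant '[{"dp":[0,0,0],"rotation":[0,0,0],"jaw":0.1},{"dp":[0,0,0],"rotation":[0,0,0],"jaw":0.1},{"dp":[0,0,0],"rotation":[0,0,0],"jaw":0.1},{"dp":[0,0,0],"rotation":[0,0,0],"jaw":0.1}]' && python3 -m pendant '[{"dp":[0,0,-0.2],"rotation":[0,0,0],"jaw":0.1},{"dp":[0,0,-0.6],"rotation":[0,0,0],"jaw":0.1},{"dp":[0,0,-0.8],"rotation":[0,0,0],"jaw":0.1},{"dp":[0,0,-0.8],"rotation":[0,0,0],"jaw":0.1},{"dp":[0,0,-0.8],"rotation":[0,0,0],"jaw":0.1}]'
python3 -c "
from h import *
c=save('side','sd10');a=c['image'][60:300,220:540];b=save('wrist','w10')['image']
cv2.imwrite('pics/m10.png',np.vstack([b[:230],cv2.resize(a,(480,360))[:, :].copy() if 0 else np.hstack([cv2.resize(a,(480,360)),np.zeros((360,160,3),np.uint8)])])[:,:,::-1])
go((.4448,.3093,.13,-82.7))
print(axis(cloud(load('w10')),(.36,.7),(-.36,-.25),.08,.17))
"
```

```text
time: 23.18
ee_pos: [0.4479, -0.3111, 0.0048]
eef_rot: [0.993, 0.12, 0.0, 0.0]
ft_force: [0.1, 0.9, 2.5]
width: 0.0211
grip_force: 25.0
time: 23.68
ee_pos: [0.4479, -0.3111, 0.0048]
eef_rot: [0.993, 0.12, 0.0, 0.0]
ft_force: [-0.3, 1.1, 5.1]
width: 0.0211
grip_force: 25.0
time: 24.3
ee_pos: [0.4472, -0.3106, 0.1234]
eef_rot: [0.993, 0.12, -0.001, -0.0]
ft_force: [-0.6, 0.4, -1.2]
width: 0.0211
grip_force: 25.0
t 24.40 p [ 0.447  -0.3106  0.1231] psi -76.2 tilt [-0.002  0.001] w 0.0213 g 25.0 F [-0.2 -0.1 -0.1] q [ 0.17  0.24  0.4   1.82 -0.1   1.11 -0.72]
(0.4448, 0.3093, 0.13, -82.7) dp [ 0.974 -4.016 -0.042] rot [-0.0002  0.0003  0.0181]
('ends', array([ 0.4117, -0.32  ]), array([ 0.5447, -0.2858]), 'ang 14.4', 'n', np.float64(-0.0222), np.float64(0.0216), 'ztop', np.float64(0.1531))
```

View pics/m10.png

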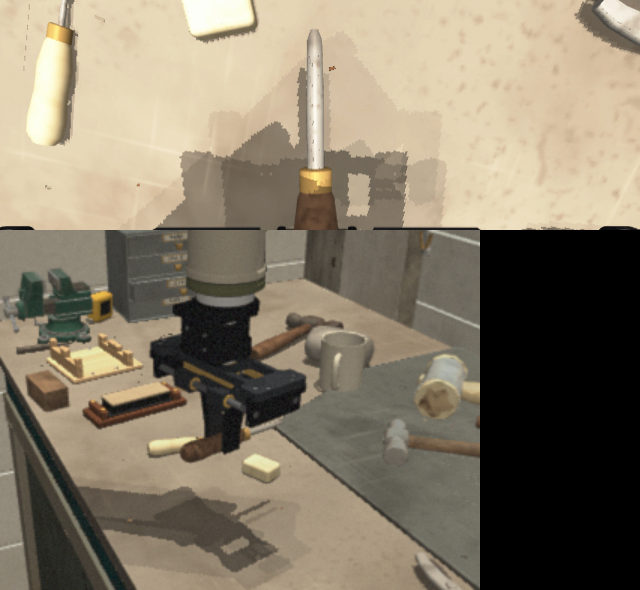

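The tool is held level, its shank running (315,30) to (316,170) in the wrist view.

```bash
for i in 1 2 3 4; do python3 -m pendant '[{"dp":[0.195,-0.803,-0.04],"rotation":[0,0,0],"jaw":0.1},{"dp":[0.195,-0.803,-0.04],"rotation":[0,0,0],"jaw":0.1}]' >/dev/null; done; python3 -m pendant '[{"dp":[0.1,-0.4,-0.02],"rotation":[0,0,0.01],"jaw":0.1},{"dp":[0.195,-0.7,-0.04],"rotation":[0,0,0.018],"jaw":0.1},{"dp":[0.195,-0.803,-0.04],"rotation":[0,0,0.018],"jaw":0.1},{"dp":[0.195,-0.803,-0.04],"rotation":[0,0,0.018],"jaw":0.1},{"dp":[0.195,-0.803,-0.04],"rotation":[0,0,0.018],"jaw":0.1}]'
python3 -c "
from h import *
go((.4448,.3092,.1,-82.7))
c=save('wrist','w11')
"
```

```text
time: 26.02
ee_pos: [0.4462, 0.3067, 0.1541]
eef_rot: [0.998, 0.063, -0.0, 0.001]
ft_force: [0.2, 0.1, -0.1]
width: 0.0215
grip_force: 25.0
t 26.02 p [0.4462 0.3067 0.1541] psi -82.8 tilt [-0.001 -0.001] w 0.0215 g 25.0 F [ 0.2  0.1 -0.1] q [-0.57  0.21 -0.13  1.77  0.03  1.17 -2.16]
(0.4448, 0.3092, 0.1, -82.7) dp [-0.007 -0.018  0.36 ] rot [ 0.0002  0.0001 -0.0002]
```

View pics/w11.png

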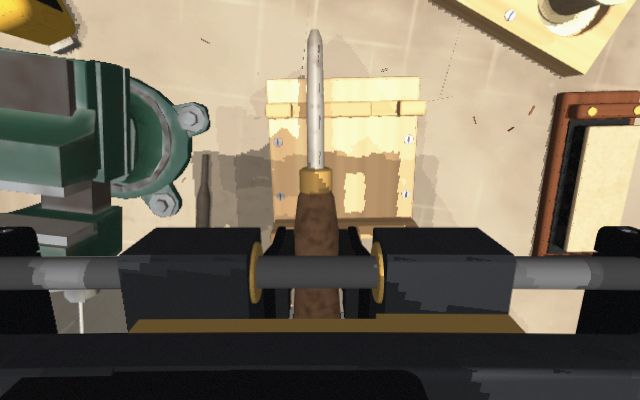

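The wrist view shows the rear rail from (266,108) to (425,107), its right notch at about (372–398,107), and the shank over the left notch.

```bash
python3 -c "
from h import *
c=load('w11');P=cloud(c)
a,b=atz(c,266,103,.037),atz(c,425,101,.037);print('rail top-far edge',a,b,(a+b)/2,np.degrees(np.arctan2(-(a-b)[0],(a-b)[1])))
n,m=atz(c,372,101,.037),atz(c,398,101,.037);print('right notch',(n+m)/2)
print('rear',rect(P,(.5,.54),(.2,.36),.03,.045))
print('base screws',[atz(c,u,v,.01).round(4).tolist() for u,v in((278,142),(407,139),(281,196),(404,194))])
print('shank',axis(P,(.49,.62),(.28,.35),.14,.2))
y=np.array([.2803,.4705]); t=np.radians(7.3)
for k in(32,-32): print('scene-based notch',k,.4705+.047*np.cos(t)-k/1e3*np.sin(t),.2803+.047*np.sin(t)+k/1e3*np.cos(t))
for k in ('s1','s7','w8'):
  Q=cloud(load(k)); print(k,rect(Q,(.37,.45),(.19,.36),.03,.055),rect(Q,(.49,.545),(.2,.37),.03,.045),rect(Q,(.38,.57),(.19,.37),.004,.02))
"
```

```text
rail top-far edge [0.51191397 0.35440246 0.037     ] [0.52904542 0.23074092 0.037     ] [0.5204797  0.29257169 0.037     ] 7.887269909230909
right notch [0.52518515 0.26182164 0.037     ]
rear (1559, 515.5, 292.0, 11.9, 127.6, 8.1, 'zmed', np.float64(0.0365))
base screws [[0.4797, 0.3447, 0.01], [0.4967, 0.2316, 0.01], [0.4307, 0.3371, 0.01], [0.4469, 0.2245, 0.01]]
shank ('ends', array([0.4897, 0.3122]), array([0.5463, 0.3198]), 'ang 7.6', 'n', np.float64(-0.0037), np.float64(0.0039), 'ztop', np.float64(0.1605))
scene-based notch 32 0.5130529713264882 0.3180126587671444
scene-based notch -32 0.5211851062769746 0.25453141444138255
s1 (119, 412.8, 273.2, 10.6, 129.9, 7.8, 'zmed', np.float64(0.0383)) (74, 517.4, 286.1, 11.8, 129.2, 7.6, 'zmed', np.float64(0.036)) (1031, 473.4, 283.3, 160.5, 182.5, 85.9, 'zmed', np.float64(0.009))
s7 0 (75, 517.1, 289.7, 11.8, 132.6, 7.7, 'zmed', np.float64(0.0353)) (383, 479.6, 285.2, 185.7, 141.1, 10.8, 'zmed', np.float64(0.0089))
w8 (2133, 412.9, 267.2, 12.0, 111.4, 8.5, 'zmed', np.float64(0.0348)) (1702, 518.5, 269.5, 12.6, 84.1, 8.6, 'zmed', np.float64(0.0365)) (19077, 465.8, 284.0, 138.5, 133.2, 8.3, 'zmed', np.float64(0.0099))
```

```bash
python3 -m pendant '[{"dp":[-0.013,-0.045,0.25],"rotation":[0,0,-0.001],"jaw":0.1},{"dp":[-0.013,-0.045,0.5],"rotation":[0,0,-0.001],"jaw":0.1},{"dp":[-0.013,-0.045,0.56],"rotation":[0,0,-0.001],"jaw":0.1},{"dp":[-0.013,-0.045,0.56],"rotation":[0,0,-0.001],"jaw":0.1},{"dp":[-0.013,-0.045,0.56],"rotation":[0,0,-0.001],"jaw":0.1}]' >/dev/null
python3 -c "
from h import *
go((.4433,.3137,.0338,-82.4))
c=save('wrist','w12');P=cloud(c)
print('rear',rect(P,(.5,.54),(.2,.38),.03,.045),'shank',axis(P,(.49,.60),(.28,.36),.06,.12))
a=c['image'][60:240,220:460];cv2.imwrite('pics/w12c.png',cv2.resize(a,None,fx=3,fy=3)[:,:,::-1])
"
```

```text
t 26.70 p [0.4441 0.3155 0.0723] psi -82.3 tilt [0.002 0.001] w 0.0211 g 25.0 F [ 0.1 -0.2 -1.1] q [-0.58  0.3  -0.14  1.84  0.05  1.   -2.18]
(0.4433, 0.3137, 0.0338, -82.4) dp [-0.008  0.011  0.256] rot [-0.0002 -0.0004  0.0002]
rear (3273, 515.4, 292.0, 11.9, 127.6, 8.3, 'zmed', np.float64(0.0366)) shank ('ends', array([0.4896, 0.3216]), array([0.5439, 0.3293]), 'ang 8.1', 'n', np.float64(-0.0037), np.float64(0.0039), 'ztop', np.float64(0.0787))
```

View pics/w12c.png

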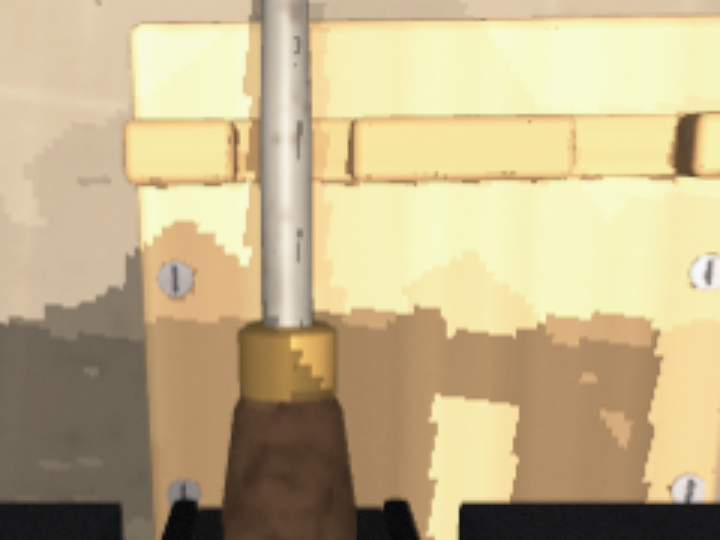

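The shank (crop x≈287) sits centred over the left notch (crop x 235–352), with 1 mm to correct. Lowering.

```bash
python3 -m pendant '[{"dp":[-0.01,0.008,0.1],"rotation":[0,0,0],"jaw":0.1},{"dp":[-0.01,0.008,0.2],"rotation":[0,0,0],"jaw":0.1},{"dp":[-0.01,0.008,0.245],"rotation":[0,0,0],"jaw":0.1},{"dp":[-0.01,0.008,0.245],"rotation":[0,0,0],"jaw":0.1},{"dp":[-0.01,0.008,0.245],"rotation":[0,0,0],"jaw":0.1},{"dp":[-0.01,0.008,0.245],"rotation":[0,0,0],"jaw":0.1}]'
python3 -c "
from h import *
go((.4433,.3137,.0338,-82.4))"
```

```text
time: 27.5
ee_pos: [0.4424, 0.3134, 0.0345]
eef_rot: [0.998, 0.067, 0.0, 0.0]
ft_force: [-2.5, -3.7, 13.6]
width: 0.0214
grip_force: 24.9
t 27.50 p [0.4424 0.3134 0.0345] psi -82.3 tilt [ 0.001 -0.   ] w 0.0214 g 24.9 F [-2.5 -3.7 13.6] q [-0.58  0.34 -0.14  1.87  0.06  0.93 -2.18]
(0.4433, 0.3137, 0.0338, -82.4) dp [ 0.006 -0.001  0.004] rot [ 0.0001 -0.0001  0.0002]
```

```bash
python3 -m pendant '[{"dp":[0,0,-0.007],"rotation":[0,0,0],"jaw":0.3},{"dp":[0,0,-0.007],"rotation":[0,0,0],"jaw":0.6},{"dp":[0,0,-0.007],"rotation":[0,0,0],"jaw":0.6},{"dp":[0,0,-0.007],"rotation":[0,0,0],"jaw":0.6},{"dp":[0,0,-0.1],"rotation":[0,0,0],"jaw":0.6},{"dp":[0,0,-0.4],"rotation":[0,0,0],"jaw":0.7},{"dp":[0,0,-0.8],"rotation":[0,0,0],"jaw":1},{"dp":[0,0,-0.8],"rotation":[0,0,0],"jaw":1}]' >/dev/null
python3 -c "
from h import *
go((.43,-.098,.155,-92))
c=save('wrist','w13');P=cloud(c);print('shank',axis(P,(.475,.60),(.29,.36),.028,.06),axis(P,(.42,.47),(.29,.36),.04,.07),'rear',rect(P,(.5,.54),(.2,.31),.03,.045))
a=save('side','sd13')['image'][110:210,210:370]
cv2.imwrite('pics/m13.png',np.vstack([c['image'][:230],cv2.resize(a,(560,350),interpolation=cv2.INTER_CUBIC) if 0 else np.pad(cv2.resize(a,(560,350),interpolation=cv2.INTER_CUBIC),((0,0),(0,80),(0,0)))])[:,:,::-1])
for k in ('w8','w6','w5'):
  Q=cloud(load(k)); print(k,axis(Q,(.41,.6),(-.15,-.06)),axis(Q,(.41,.6),(-.15,-.06),.015))
"
```

```text
t 28.50 p [0.4441 0.3157 0.1599] psi -82.3 tilt [0.008 0.006] w 0.0732 g 0.0 F [ 0.5 -0.7 -0.5] q [-0.58  0.2  -0.14  1.76  0.03  1.17 -2.16]
(0.43, -0.098, 0.155, -92) dp [-0.463  2.721  0.016] rot [-0.0009 -0.0013  0.0269]
shank ('ends', array([0.5033, 0.3545]), array([0.5142, 0.2888]), 'ang -80.6', 'n', np.float64(-0.0348), np.float64(0.0311), 'ztop', np.float64(0.0422)) ('ends', array([0.4185, 0.3091]), array([0.4705, 0.3181]), 'ang 9.8', 'n', np.float64(-0.0111), np.float64(0.0111), 'ztop', np.float64(0.0542)) rear (1129, 518.9, 269.9, 11.8, 82.5, 7.6, 'zmed', np.float64(0.0365))
w8 ('ends', array([ 0.435 , -0.0873]), array([ 0.5736, -0.1013]), 'ang -5.8', 'n', np.float64(-0.0149), np.float64(0.0077), 'ztop', np.float64(0.0223)) ('ends', array([ 0.4353, -0.0897]), array([ 0.5227, -0.0984]), 'ang -5.7', 'n', np.float64(-0.0127), np.float64(0.0085), 'ztop', np.float64(0.0226))
w6 ('ends', array([ 0.4345, -0.0974]), array([ 0.5674, -0.1025]), 'ang -2.2', 'n', np.float64(-0.0082), np.float64(0.0144), 'ztop', np.float64(0.0225)) ('ends', array([ 0.4349, -0.0953]), array([ 0.5224, -0.0998]), 'ang -3.0', 'n', np.float64(-0.0093), np.float64(0.0126), 'ztop', np.float64(0.0227))
w5 ('ends', array([ 0.4497, -0.0908]), array([ 0.5773, -0.1029]), 'ang -5.4', 'n', np.float64(-0.0141), np.float64(0.0088), 'ztop', np.float64(0.0213)) ('ends', array([ 0.4521, -0.0921]), array([ 0.5231, -0.0996]), 'ang -6.0', 'n', np.float64(-0.0118), np.float64(0.0092), 'ztop', np.float64(0.0217))
```

View pics/m13.png

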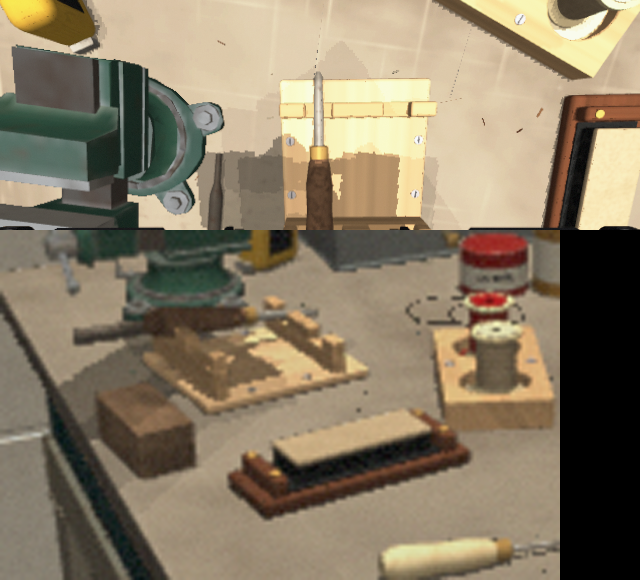

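The edge tool lies in the left notch pair, its shank crossing the rear rail at (319,108) in the narrow notch. Next is the awl.

```bash
for i in 1 2; do python3 -m pendant '[{"dp":[-0.197,0.893,0],"rotation":[0,0,0],"jaw":1},{"dp":[-0.197,0.893,0],"rotation":[0,0,0],"jaw":1},{"dp":[-0.197,0.893,0],"rotation":[0,0,0],"jaw":1}]' >/dev/null; done; python3 -m pendant '[{"dp":[-0.197,0.893,0],"rotation":[0,0,0.02],"jaw":1},{"dp":[-0.197,0.893,0],"rotation":[0,0,0.034],"jaw":1},{"dp":[-0.197,0.893,0],"rotation":[0,0,0.034],"jaw":1},{"dp":[-0.197,0.893,0],"rotation":[0,0,0.034],"jaw":1},{"dp":[-0.197,0.893,0],"rotation":[0,0,0.034],"jaw":1}]'
python3 -c "
from h import *
c=save('wrist','w14');P=cloud(c)
print(axis(P,(.41,.6),(-.15,-.06),.004),axis(P,(.41,.6),(-.15,-.06),.016),rect(P,(.41,.6),(-.15,-.06),.004,.04))
go((.45,-.096,.0045,-94.5))
"
```

```text
time: 29.98
ee_pos: [0.4081, -0.0944, 0.1536]
eef_rot: [0.999, -0.038, -0.0, -0.0]
ft_force: [1.1, 0.8, -0.3]
width: 0.0868
grip_force: 0.0
('ends', array([ 0.4355, -0.0935]), array([ 0.5597, -0.1015]), 'ang -3.7', 'n', np.float64(-0.0114), np.float64(0.0117), 'ztop', np.float64(0.0224)) ('ends', array([ 0.4358, -0.0934]), array([ 0.5216, -0.0991]), 'ang -3.8', 'n', np.float64(-0.0104), np.float64(0.0112), 'ztop', np.float64(0.0227)) (2675, 497.6, -97.8, 22.9, 124.4, 85.8, 'zmed', np.float64(0.0175))
t 30.02 p [ 0.4081 -0.0946  0.1537] psi -94.3 tilt [-0.  0.] w 0.0872 g 0.0 F [0.2 1.  0.4] q [-0.13 -0.08  0.24  2.07  0.02  1.15 -1.55]
(0.45, -0.096, 0.0045, -94.5) dp [ 0.28  -0.012  0.994] rot [-0.      0.0001  0.0004]
```

View pics/w14.png

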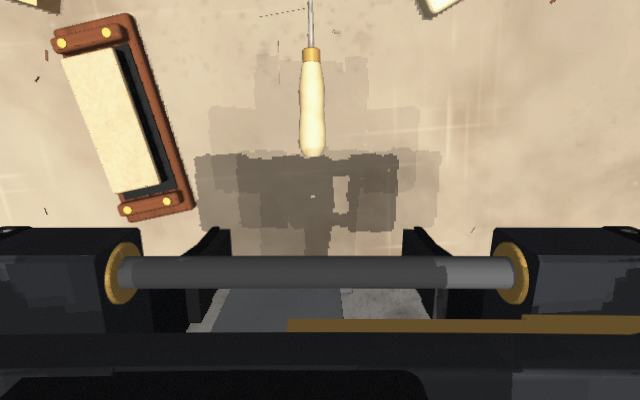

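The awl runs from butt (313,157) to ferrule (311,50), in line with the jaws.

```bash
python3 -m pendant '[{"dp":[0.533,-0.025,0.3],"rotation":[0,0,-0.0014],"jaw":0.8},{"dp":[0.533,-0.025,0.6],"rotation":[0,0,-0.0014],"jaw":0.8},{"dp":[0.533,-0.025,0.6],"rotation":[0,0,-0.0014],"jaw":0.8},{"dp":[0.533,-0.025,0.6],"rotation":[0,0,-0.0014],"jaw":0.8}]' 25 >/dev/null && python3 -m pendant '[{"dp":[0,0,0.25],"rotation":[0,0,0],"jaw":0.8},{"dp":[0,0,0.394],"rotation":[0,0,0],"jaw":0.8},{"dp":[0,0,0.394],"rotation":[0,0,0],"jaw":0.1},{"dp":[0,0,0.394],"rotation":[0,0,0],"jaw":0.1},{"dp":[0,0,0.394],"rotation":[0,0,0],"jaw":0.1},{"dp":[0,0,0.394],"rotation":[0,0,0],"jaw":0.1},{"dp":[0,0,0.394],"rotation":[0,0,0],"jaw":0.1},{"dp":[0,0,0.394],"rotation":[0,0,0],"jaw":0.1}]' 25 && python3 -m pendant '[{"dp":[0,0,0],"rotation":[0,0,0],"jaw":0.1},{"dp":[0,0,0],"rotation":[0,0,0],"jaw":0.1},{"dp":[0,0,0],"rotation":[0,0,0],"jaw":0.1},{"dp":[0,0,-0.2],"rotation":[0,0,0],"jaw":0.1},{"dp":[0,0,-0.6],"rotation":[0,0,0],"jaw":0.1},{"dp":[0,0,-0.95],"rotation":[0,0,0],"jaw":0.1},{"dp":[0,0,-0.95],"rotation":[0,0,0],"jaw":0.1},{"dp":[0,0,-0.95],"rotation":[0,0,0],"jaw":0.1}]'
python3 -c "
from h import *
t=np.radians(8.1);o=np.array([.5154,.292])-.047*np.array([np.cos(t),np.sin(t)]);g=o+np.array([[np.cos(t),-np.sin(t)],[np.sin(t),np.cos(t)]])@[-.022,-.032];print(o,g)
go((*g,.15,-81.9))
P=cloud(save('wrist','w15'));print(axis(P,(.52,.60),(-.15,-.06),.09,.2))
"
```

```text
time: 31.52
ee_pos: [0.4879, -0.0989, 0.0049]
eef_rot: [0.999, -0.035, 0.0, -0.0]
ft_force: [-0.2, 1.3, 2.5]
width: 0.0206
grip_force: 25.0
time: 32.52
ee_pos: [0.4873, -0.0988, 0.1464]
eef_rot: [0.999, -0.035, -0.0, -0.0]
ft_force: [-0.5, -0.3, -1.9]
width: 0.0202
grip_force: 25.0
[0.46886889 0.28537764] [0.45159721 0.25059706]
t 32.52 p [ 0.4873 -0.0988  0.1464] psi -94.0 tilt [-0.001  0.   ] w 0.0202 g 25.0 F [-0.5 -0.3 -1.9] q [-0.15  0.11  0.27  1.9  -0.03  1.14 -1.5 ]
(np.float64(0.45159720703956013), np.float64(0.2505970579493769), 0.15, -81.9) dp [-0.401 -2.307 -0.023] rot [-0.      0.0001 -0.0337]
('ends', array([ 0.5194, -0.1026]), array([ 0.5818, -0.1089]), 'ang -5.8', 'n', np.float64(-0.0074), np.float64(0.0069), 'ztop', np.float64(0.1558))
```

```bash
for i in 1 2; do python3 -m pendant '[{"dp":[-0.134,-0.769,0],"rotation":[0,0,0],"jaw":0.1},{"dp":[-0.134,-0.769,0],"rotation":[0,0,0],"jaw":0.1}]' >/dev/null; done; python3 -m pendant '[{"dp":[-0.06,-0.4,0],"rotation":[0,0,-0.02],"jaw":0.1},{"dp":[-0.1,-0.65,0],"rotation":[0,0,-0.034],"jaw":0.1},{"dp":[-0.134,-0.769,0],"rotation":[0,0,-0.034],"jaw":0.1},{"dp":[-0.134,-0.769,0],"rotation":[0,0,-0.034],"jaw":0.1},{"dp":[-0.134,-0.769,0.45],"rotation":[0,0,-0.034],"jaw":0.1},{"dp":[-0.134,-0.769,0.45],"rotation":[0,0,-0.034],"jaw":0.1},{"dp":[-0.134,-0.769,0.45],"rotation":[0,0,-0.034],"jaw":0.1}]' >/dev/null
python3 -c "
from h import *
go((.4516,.2506,.0338,-81.9))
c=save('wrist','w16');P=cloud(c)
print('rear',rect(P,(.5,.54),(.2,.31),.03,.0385),'spike',axis(P,(.525,.60),(.22,.31),.06,.12),axis(P,(.47,.505),(.22,.31),.06,.12))
a=c['image'][40:240,220:460];cv2.imwrite('pics/w16c.png',cv2.resize(a,None,fx=3,fy=3)[:,:,::-1])
"
```

```text
t 33.95 p [0.4526 0.2494 0.0807] psi -81.9 tilt [ 0. -0.] w 0.0202 g 25.0 F [ 0.7  0.2 -0.5] q [-0.54  0.23 -0.05  1.91  0.02  1.01 -2.03]
(0.4516, 0.2506, 0.0338, -81.9) dp [-0.005 -0.009  0.313] rot [ 0.0001  0.     -0.0001]
rear (2156, 518.8, 269.6, 11.4, 83.1, 8.1, 'zmed', np.float64(0.0366)) spike ('ends', array([0.5251, 0.257 ]), array([0.5468, 0.2595]), 'ang 6.5', 'n', np.float64(-0.0012), np.float64(0.0015), 'ztop', np.float64(0.0831)) ('ends', array([0.4693, 0.2499]), array([0.5048, 0.255 ]), 'ang 8.2', 'n', np.float64(-0.0082), np.float64(0.0088), 'ztop', np.float64(0.0924))
```

View pics/w16c.png

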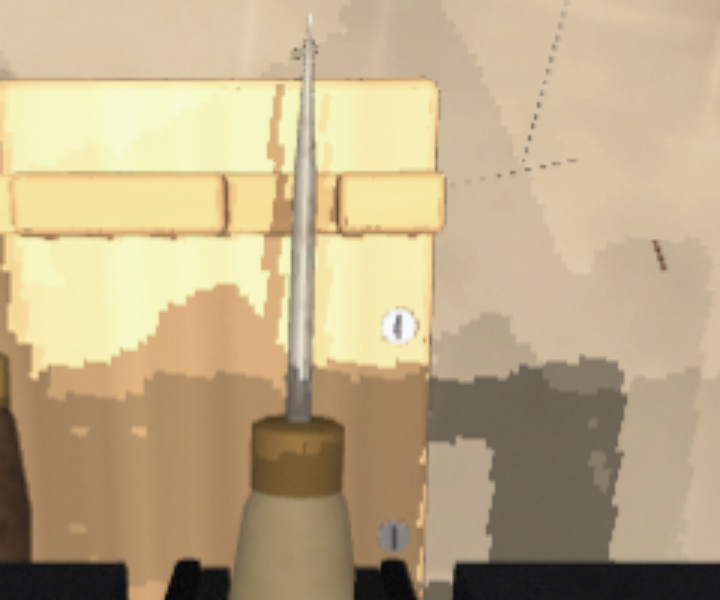

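The spike crosses the rear rail at crop x≈304, while the notch spans 227–340 (centre 283). I'll shift about 2.5 mm, turn about 1° and lower.

```bash
python3 -m pendant '[{"dp":[-0.004,-0.017,0],"rotation":[0,0,-0.0033],"jaw":0.1},{"dp":[-0.004,-0.017,0.1],"rotation":[0,0,-0.0033],"jaw":0.1},{"dp":[-0.004,-0.017,0.2],"rotation":[0,0,-0.0033],"jaw":0.1},{"dp":[-0.004,-0.017,0.27],"rotation":[0,0,-0.0033],"jaw":0.1},{"dp":[-0.004,-0.017,0.295],"rotation":[0,0,-0.0033],"jaw":0.1},{"dp":[-0.004,-0.017,0.295],"rotation":[0,0,-0.0033],"jaw":0.1},{"dp":[-0.004,-0.017,0.295],"rotation":[0,0,-0.0033],"jaw":0.1}]'
python3 -c "
from h import *
go()
c=save('wrist','w17');a=c['image'][40:240,220:460];cv2.imwrite('pics/w17c.png',cv2.resize(a,None,fx=3,fy=3)[:,:,::-1])
P=cloud(c);print(axis(P,(.525,.60),(.22,.31),.028,.06))"
```

```text
time: 34.88
ee_pos: [0.4512, 0.2529, 0.0357]
eef_rot: [0.997, 0.082, 0.0, 0.0]
ft_force: [0.2, -1.3, 4.0]
width: 0.0205
grip_force: 24.9
t 34.88 p [0.4512 0.2529 0.0357] psi -80.6 tilt [ 0. -0.] w 0.0205 g 24.9 F [ 0.2 -1.3  4. ] q [-0.55  0.29 -0.06  1.94  0.02  0.91 -2.02]
('ends', array([0.5265, 0.2642]), array([0.5273, 0.2288]), 'ang -88.7', 'n', np.float64(-0.0021), np.float64(0.0074), 'ztop', np.float64(0.0377))
```

I've viewed more pictures than the 14 allowed, so from here I check by numbers only.

```bash
python3 -m pendant '[{"dp":[0,0,0.006],"rotation":[0,0,0],"jaw":0.1},{"dp":[0,0,0.006],"rotation":[0,0,0],"jaw":0.3},{"dp":[0,0,0],"rotation":[0,0,0],"jaw":0.5},{"dp":[0,0,0],"rotation":[0,0,0],"jaw":0.5},{"dp":[0,0,0],"rotation":[0,0,0],"jaw":0.5},{"dp":[0,0,-0.1],"rotation":[0,0,0],"jaw":0.5},{"dp":[0,0,-0.4],"rotation":[0,0,0],"jaw":0.6},{"dp":[0,0,-0.8],"rotation":[0,0,0],"jaw":1}]' && python3 -m pendant '[{"dp":[-0.2,0,-0.2],"rotation":[0,0,0],"jaw":1},{"dp":[-0.2,0,-0.2],"rotation":[0,0,0],"jaw":1},{"dp":[-0.2,0,-0.2],"rotation":[0,0,0],"jaw":1}]' >/dev/null
python3 -c "
from h import *
go()
c=save('wrist','w18');P=cloud(c)
t=np.radians(8.1);o=np.array([.46887,.28538]);Q=P.copy();d=P[...,:2]-o;Q[...,0]=d@[np.cos(t),np.sin(t)];Q[...,1]=d@[-np.sin(t),np.cos(t)]
for k in(32,-32):
  for x0,x1 in((-.085,-.07),(-.05,-.03),(-.02,0),(.005,.015),(.025,.038),(.055,.07)):
    m=(Q[...,0]>x0)&(Q[...,0]<x1)&(abs(Q[...,1]-k/1e3)<.026)&(Q[...,2]>.024)&(Q[...,2]<.08);q=Q[m]
    print(k,x0,len(q),(q[:,1].min()*1e3).round(1) if len(q) else '',(q[:,1].max()*1e3).round(1) if len(q) else '','ztop',q[:,2].max().round(4) if len(q) else '')
"
```

```text
time: 35.92
ee_pos: [0.4503, 0.2525, 0.1569]
eef_rot: [0.997, 0.082, -0.001, 0.0]
ft_force: [1.0, 1.1, -0.5]
width: 0.0552
grip_force: 0.0
t 36.30 p [0.4216 0.2479 0.1856] psi -80.6 tilt [0. 0.] w 0.0830 g 0.0 F [ 0.2 -0.8 -1. ] q [-0.56  0.06 -0.07  1.86  0.    1.22 -2.04]
32 -0.085 189 19.4 41.7 ztop 0.0604
32 -0.05 580 19.7 42.4 ztop 0.0568
32 -0.02 576 20.2 42.3 ztop 0.0521
32 0.005 216 23.4 39.2 ztop 0.0463
32 0.025 154 27.3 35.3 ztop 0.0385
32 0.055 161 28.0 35.0 ztop 0.034
-32 -0.085 64 -40.0 -22.9 ztop 0.0571
-32 -0.05 553 -42.3 -20.4 ztop 0.0571
-32 -0.02 508 -41.5 -20.7 ztop 0.0509
-32 0.005 172 -38.0 -23.8 ztop 0.0434
-32 0.025 63 -32.3 -28.7 ztop 0.0344
-32 0.055 31 -31.6 -29.7 ztop 0.0288
```

```bash
python3 -c "
from h import *
for k in ('side0','now'):
  c=save('side','end') if k=='now' else load(k); P=cloud(c)
  print(k,'wax',rect(P,(.51,.61),(-.26,-.16),.012,.04),'wood',rect(P,(.29,.385),(.08,.2),.03,.05))
  print('red',rect(P,(.60,.69),(.172,.25),.056,.08),'lin',rect(P,(.57,.67),(.08,.172),.056,.08),'stone',rect(P,(.41,.54),(.02,.11),.029,.04))
print(r.read_state()['time'])
"
```

```text
side0 wax (257, 558.9, -211.5, 33.2, 48.1, 23.7, 'zmed', np.float64(0.0225)) wood (292, 344.4, 159.3, 45.4, 86.0, 7.5, 'zmed', np.float64(0.0388))
red 0 lin 0 stone 4
now wax (258, 559.8, -211.4, 34.6, 47.5, 27.4, 'zmed', np.float64(0.0224)) wood (295, 344.5, 159.1, 47.0, 84.4, 6.1, 'zmed', np.float64(0.039))
red (74, 642.5, 198.9, 43.3, 37.0, 66.2, 'zmed', np.float64(0.0636)) lin (96, 618.9, 134.2, 38.7, 35.5, 64.8, 'zmed', np.float64(0.0654)) stone (369, 477.9, 65.4, 122.8, 47.0, 9.1, 'zmed', np.float64(0.0335))
36.4
```

Everything is in place and the wax and wood blocks haven't moved, so I'm handing in.

```bash
python3 -c "
from bench import r
print(r.close_job())"
```

```text
the job is handed in; nothing more can be done
None
```

The job is handed in at 36 s: both spools stand in their matching wells, the oilstone lies between its stops, both tools are in the rest, and the wax and wood blocks haven't moved, though I viewed 18 pictures against the limit of 14.

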